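Change over the battery charging station

ROBOT

A 6-joint arm with a two-finger parallel gripper is mounted at the origin on the work surface. World frame = base frame: x ahead of the robot, y to its left, z up, the work surface at z = 0. Lengths are in m, angles in degrees, forces in N, time in s.
With the tool pointing down it reaches from about 0.375 to 0.9 m from the base axis. Payload 3.1 kg.
Tool frame: the origin (TCP) lies at the very end of the fingers, on their centre line; the grasp point (between the pads) lies 19 mm behind it; z points along the fingers, y is the line along which they close (so a half turn about z gives the same grasp; the last joint's range is limited). The gripper opens to 87 mm and grips with 3 to 60 N. Pads are 19 mm wide; open, the fingers measure 117 mm over their backs; the gripper's body (75 mm by 190 mm) begins 51 mm behind the grasp point.
Start: joints at [-87.405, 30.224, 82.088, -0, 67.689, -10.227], TCP at [0.139, -0.609, 0.223] pointing down, gripper open.
Joint ranges: [-176.69, 176.69], [-43.24, 126.21], [12.49, 139.97], [-82, 262], [0, 151.66], [-163.58, 163.58]. Speed limits (degrees/s): [159.86, 159.86, 180, 180, 180, 180].

INTERFACE

Orientations are given as a 3x3 rotation matrix whose columns are the frame's x, y, z axes.
In Python, from rig import readout, viewer, ticket gives the robot as it stands.
- The arm moves only by the tool send_rows, never from a script. Its argument "moves" is a list of rows, each a list of 6 numbers: the shift along the tool's x, y, z in units of 250 mm (1.0 is 250 mm), then the turn, a rotation vector about the tool's x, y, z in units of 90 degrees (1.0 is 90 degrees). A call has 1 to 12 rows; each row is the pose to reach, as a shift and turn from the pose commanded when the call began, along the tool's axes at that moment; what a row does not reach only later rows make up. A row lasts 1/10 s, in which the tool goes at most 50 mm and 8.59 degrees, less where a joint would pass 70% of its speed; a pose out of reach is approached as far as the arm can. A call with a number of a shift or a turn outside -1 to 1 is refused whole. A call with a gripper value outside its range is refused whole. "grip" is the opening, from 0 (shut) to 1 (fully open), set as the call begins (left out, the last holds). The fingers move at their own pace and stop on an object; the grip force is fixed at half the most. Time passes only in rows, so rows that repeat a pose let the fingers close. It gives the time, the measured TCP pose, the force, the opening and the grip force at its end, in the units of the state.
- readout.read_state(): the state, without advancing time (a new reading comes with each control period).
- viewer.capture(name): name is "scene" or "top" or "wrist"; returns (picture, depth): 384x512x3 uint8, red, green, blue; 384x512 float32, m along the optical axis (not along the pixel's ray), 0 where there is no reading.
- viewer.camera_info(name): a dict with "fx", "fy", "cx", "cy" (pixels), "distortion" ([k1, k2, p1, p2, k3] as OpenCV has them; the pictures are not rectified), "R" (3x3) and "t" (3): a world point X has camera coordinates R X + t; the wrist camera has in their place "tool_from_camera" (4x4, takes a point from camera to tool coordinates, whose origin is the TCP and whose axes are the flange's). Camera axes: x right, y down, z forward; pixel columns grow to the right and rows downward; lengths in m; the calibration is good to about 2 mm. A picture is of the moment at which its call begins: read the wrist's pose just before it. camera_info takes no time and is no camera call.
- ticket.hand_in(): hands the job in; it is judged then, once.
The state is a dict: "time_s": time; "joint_positions": joint angles; "qvel": joint speeds; "tau": joint torques, N m; "position": TCP position; "tcp_rot": TCP orientation; "force": force on the tool from outside, world axes, zero at the start; "moment": the same for the moment, N m; "opening": opening from 0.0 (shut) to 1.0 (fully open); "grasp_force": force on a finger pad.
Only numpy, scipy, OpenCV 4.12 (cv2) and the standard library are available. Lean on these libraries where they do the work, as an engineer would, in place of code of your own. Each camera call takes 0.05 s, during which the arm holds its last target. There are 200 camera calls.

TASK

Recharge the battery packs lying on the board on the red mat: first draw the red lock pin out of the charger's selector and hang it upright by its collar in the U-notch in the charger's front lip, and take the finished packs out of the bays and lay them flat in the green tray; then slide the selector fully home to the end with the colour of the packs on the red mat, never towards the other end. After that lay every pack from the red mat flat and fully down into a free bay, and last throw the main switch fully over to the back. Leave the packs on the board at the back and everything else on the table as they are.

Things in the scene. Friction and masses are not known exactly. Their poses are not given: they have to be found in the camera images.
- charger: Four-bay charging station, fixed: a dark-grey console 330 wide (y), 265 deep (x), 42 high, with a white housing 78 high behind the bays; left or right of the middle. Origin under its middle at table height, x from its front (robot side) to its back, y to its left. Bays: wells 78 (x) x 46 (y), rim z 42, floor z 30, middles at x +35, y -114, -38, +38, +114 (bays 1 to 4) in this frame.
- blue_board: Plywood carrying board 140 x 340 x 6 under the blue packs, fixed. It lies either on the dark red mat (260 x 360 x 3, nearer than x 0.65 m, beside the charger: then the blue packs are the ones to charge) or on the grey felt mat at the back of the table (beyond x 0.72 m: leave them alone). Origin under its middle; its top is 9 above the table.
- yellow_board: The same board with the yellow packs on it; fixed; lies on the red mat when the blue one lies at the back, and the other way round.
- out_tray: Shallow green tray 230 (x) x 110 (y) x 15 high, 3 mm walls and floor, fixed, in the middle between charger and red mat. Origin under its middle. It takes three packs side by side, each laid across it (long side along y), 74 from middle to middle.
- lock_pin: Lock pin, 60 g: steel shank 10 diameter, 30 long; steel collar 24 diameter, 4 thick; above it a red knob 20 diameter, 26 high. Origin on the axis at the collar's underside, z up. At the start it stands in 13 mm holes through the selector's plate and into the charger, collar resting on the plate (50 above the table), and holds the selector in the middle. Lift it over 35 to free it.
- park_notch (a point): Parking place for the pin: a U-notch 14 wide in the 6 thick aluminium lip along the charger's front edge, open towards the robot (charger's -x), free room below. The point lies on the lip's top (42 above the table) where the parked pin's axis belongs, 11 in front of the notch's closed end; the pin hangs there by its collar, shank down. Axes as the charger's.
- selector (a joint): Position of the selector slide (m): 0 in the middle (off, as at the start, pinned), +0.035 at its left end stop (charger's +y, blue field), -0.035 at its right end stop (charger's -y, yellow field). Friction about 2 N; it stays where it is left.
- selector_grip (a point): Top centre of the selector's black upright grip, 30 (x) x 16 (y) x 30 high, 80 above the table; it stands on a steel plate (top 50 above the table, 44 wide in y) that slides along the charger's y. Stops and rails round the plate are 51 above the table. The pin's hole is 38 in front of the grip's middle. Axes as the charger's.
- main_switch (a joint): Main switch lever at the charger's left front, rad: 0 to 0.15 at the start (off, leaning to the robot), 0.5 upright, 1.0 thrown fully over to the back (on). It turns about the charger's y; pivot at x -65, y +125, z 64 in the charger's frame. About 1.2 N at the ball move it, and it stays where it is left.
- main_switch_tip (a point): Centre of the green ball, 26 diameter, on the end of the main switch lever, 50 from its pivot; about 108 above the table at the start. The lever stands on a black block 70 (x) x 50 (y), top 67 above the table. Its axes turn with the lever.
- blue_1: Battery pack with blue case, 72 (x) x 40 (y) x 30 high, about 180 g, lying flat; origin at the centre of its underside. Contacts are underneath, so a pack may lie in a bay either way round. May be absent.
- blue_2: Battery pack with blue case, 72 (x) x 40 (y) x 30 high, about 180 g, lying flat; origin at the centre of its underside. Contacts are underneath, so a pack may lie in a bay either way round. May be absent.
- blue_3: Battery pack with blue case, 72 (x) x 40 (y) x 30 high, about 180 g, lying flat; origin at the centre of its underside. Contacts are underneath, so a pack may lie in a bay either way round. May be absent.
- yellow_1: Battery pack with yellow case, 72 (x) x 40 (y) x 30 high, about 180 g, lying flat; origin at the centre of its underside. Contacts are underneath, so a pack may lie in a bay either way round. May be absent.
- yellow_2: Battery pack with yellow case, 72 (x) x 40 (y) x 30 high, about 180 g, lying flat; origin at the centre of its underside. Contacts are underneath, so a pack may lie in a bay either way round. May be absent.
- yellow_3: Battery pack with yellow case, 72 (x) x 40 (y) x 30 high, about 180 g, lying flat; origin at the centre of its underside. Contacts are underneath, so a pack may lie in a bay either way round. May be absent.
- finished_1: Finished (charged) pack, blue case, same size, weight and origin as the others; lies in bay 1 at the start. May be absent.
- finished_2: Finished (charged) pack, yellow case, same size, weight and origin as the others; lies in bay 2 at the start. May be absent.
- finished_3: Finished (charged) pack, yellow case, same size, weight and origin as the others; lies in bay 3 at the start. May be absent.
- finished_4: Finished (charged) pack, blue case, same size, weight and origin as the others; lies in bay 4 at the start. May be absent.
- screwdriver: Screwdriver with a red handle, 170 long, lying in front of the red mat; not to be disturbed.
- solder_spool: Small white reel of solder, 44 diameter, 34 high, at a far corner of the red mat; not to be disturbed.
- rocker_switch: Small black rocker switch 22 x 15 x 14 lying along the near edge of the red mat; not to be disturbed.
- multimeter: Yellow hand multimeter 130 x 68 x 32, lying in front of the robot; not to be disturbed.
Not all that is in view belongs to the job. What is shaped like the blue_3 but orange or white is not meant.

How it is judged:
By the outcome, as a careful person would: the job done as asked, in the order asked, and still so for the second after the job is handed in, with the robot touching nothing.
Of blue_1, blue_2, blue_3 only 2 to 3 are there at a start; the rules pass over those that are not, and their reading is None.
Of yellow_1, yellow_2, yellow_3 only 2 to 3 are there at a start; the rules pass over those that are not, and their reading is None.
Of finished_1, finished_2, finished_3, finished_4 only 2 to 3 are there at a start; the rules pass over those that are not, and their reading is None.
At some moment in a run one of blue_1, blue_2, blue_3, yellow_1, yellow_2, yellow_3 may be knocked a few centimetres aside while the robot is not near it.
It also fails if it takes over 210 s, if anything falls off the work surface, if the arm or the gripper's body presses on something with over 40 N, if the wrist force passes 120 N, or if a joint passes its speed limit or range.

## Working session

There is one attempt and no reset: what is moved stays moved. The work goes in short steps, Python scripts to look and compute and a tool call to move; the robot and the scene stay as the last step left them, time stands still between calls to the robot, and variables do not carry over. Pictures are saved under pics/ and viewed, at most 14 in all, crops included, and the job is handed in when it is done.

Besides the shell and the picture viewer there is one more tool, called after "Request:" as name(argument=value, ...) on one line, values as JSON. send_rows: Moves the arm, as the interface text tells. Shifts and turns lie within -1 to 1; 1 stands for 250 mm of shift or 90 degrees of turn. Its arguments: {"type":"object","properties":{"moves":{"type":"array"},"grip":{"type":"number"}},"required":["moves"]}

```bash
ls; mkdir -p pics; python3 - <<'E'
from rig import readout, viewer
import cv2,numpy as np
s=readout.read_state();print({k:np.round(v,3).tolist() for k,v in s.items()})
for n in("scene","top"):
    p,d=viewer.capture(n);cv2.imwrite(f"pics/{n}0.png",p[:,:,::-1]);np.save(f"pics/{n}0.npy",d)
    i=viewer.camera_info(n);print(n,{k:np.round(v,4).tolist() for k,v in i.items()},(d>0).mean())
print(viewer.camera_info("wrist"))
E
```

```text
pics
{'time_s': 0.0, 'joint_positions': [-87.406, 30.277, 82.157, -0.001, 67.688, -10.229], 'qvel': [-0.003, -0.057, 0.104, -0.019, -0.069, -0.01], 'tau': [0.0, -44.005, -17.659, 0.063, 0.058, -0.0], 'position': [0.139, -0.609, 0.222], 'tcp_rot': [[0.975, 0.222, -0.0], [0.222, -0.975, 0.002], [0.0, -0.002, -1.0]], 'force': [-0.24, -0.212, 0.216], 'moment': [0.017, -0.028, -0.03], 'grasp_force': 0.0, 'opening': 0.999}
scene {'fx': 445.9982, 'fy': 445.9982, 'cx': 258.2186, 'cy': 193.9286, 'distortion': [0.0289, 0.0, 0.0, 0.0, 0.0], 'R': [[-0.4437, 0.8962, -0.0012], [0.7414, 0.3663, -0.5623], [-0.5035, -0.2504, -0.8269]], 't': [0.214, -0.3779, 1.6121]} 0.9959157307942709
top {'fx': 382.8975, 'fy': 382.8975, 'cx': 259.4112, 'cy': 193.2531, 'distortion': [-0.1313, 0.0, 0.0, 0.0, 0.0], 'R': [[0.0268, -0.9994, 0.023], [-0.9808, -0.0307, -0.1926], [0.1932, -0.0174, -0.981]], 't': [-0.0103, 0.5496, 1.1435]} 0.9958953857421875
{'fx': 324.2739653724544, 'fy': 324.2739653724544, 'cx': 254.33741632284523, 'cy': 193.08590219023893, 'distortion': array([-0.08883035,  0.        ,  0.        ,  0.        ,  0.        ]), 'tool_from_camera': array([[-2.91771641e-04, -9.54641234e-01, -2.97758342e-01,
         8.26082848e-02],
       [ 9.99999684e-01, -5.85240455e-05, -7.92260194e-04,
        -2.31499748e-04],
       [ 7.38898226e-04, -2.97758479e-01,  9.54640949e-01,
        -1.62407275e-01],
       [ 0.00000000e+00,  0.00000000e+00,  0.00000000e+00,
         1.00000000e+00]])}
```

View pics/top0.png

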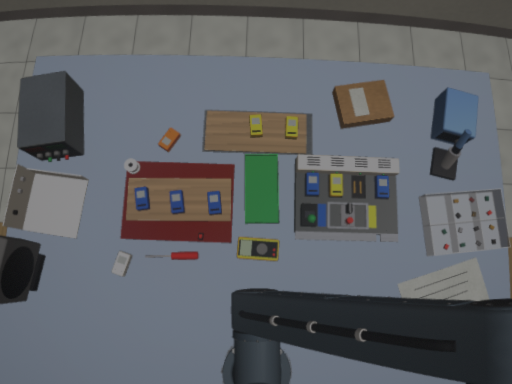

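View pics/scene0.png

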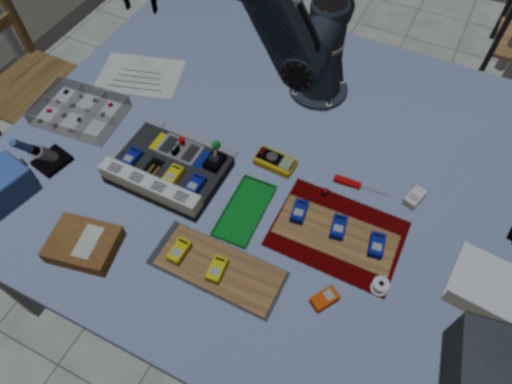

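The blue board is on the red mat, with packs at about (141,198), (177,201) and (214,203) in the top view. Finished packs: bay 4 blue (313,184), bay 3 yellow (337,184), bay 1 blue (382,187). Bay 2 (358,187) is empty. The tray is at (262,188), the pin knob at (349,220) and the switch ball at (312,218).

Possible mix-ups:
- **Pin:** the red rocker-like object (200,236) and the screwdriver (184,256).
- **Packs:** the orange pack (169,139), the white pack (121,264) and the yellow multimeter (258,249).

```bash
cat > h.py <<'E'
from rig import readout, viewer
import cv2,numpy as np
from scipy.spatial.transform import Rotation as Ro
def cam(n):
    i=viewer.camera_info(n);K=np.array([[i['fx'],0,i['cx']],[0,i['fy'],i['cy']],[0,0,1.]]);D=np.array(i['distortion'])
    if n=='wrist':
        s=readout.read_state();T=np.eye(4);T[:3,:3]=s['tcp_rot'];T[:3,3]=s['position']
        C=T@np.array(i['tool_from_camera']);return K,D,C[:3,:3],C[:3,3]
    R=np.array(i['R']);return K,D,R.T,-R.T@np.array(i['t'])
def shot(n,name=None):
    c=cam(n);p,d=viewer.capture(n)
    if name: cv2.imwrite(f'pics/{name}.png',p[:,:,::-1])
    return p,d,c
def ray(c,uv,z):
    K,D,R,o=c;uv=np.array(uv,float).reshape(-1,1,2)
    q=cv2.undistortPoints(uv,K,D)[:,0];d=np.c_[q,np.ones(len(q))]@R.T
    return (o+d*((z-o[2])/d[:,2])[:,None])[:,:2]
def proj(c,X):
    K,D,R,o=c;return cv2.projectPoints(np.array(X,float).reshape(-1,1,3),cv2.Rodrigues(R.T)[0],-R.T@o,K,D)[0][:,0]
HSV=dict(blue=((105,120,60),(128,255,255)),yellow=((24,140,100),(34,255,255)),green=((50,120,50),(80,255,255)),red=((0,190,90),(5,255,255)))
def blobs(p,col,c,z,amin=30):
    h=cv2.cvtColor(p,cv2.COLOR_RGB2HSV);m=cv2.inRange(h,*map(np.array,HSV[col]))
    m=cv2.morphologyEx(m,cv2.MORPH_CLOSE,np.ones((5,5)))
    out=[]
    for k in cv2.findContours(m,cv2.RETR_EXTERNAL,cv2.CHAIN_APPROX_NONE)[0]:
        if cv2.contourArea(k)<amin: continue
        w=ray(c,k[:,0],z);r=cv2.minAreaRect((w*1000).astype(np.float32))
        out.append((k[:,0].mean(0).round(),np.array(r[0]).round(1),np.round(r[1],1),round(r[2],1)))
    return out
def row(p,R=None,ref=None):
    s=readout.read_state();R0=np.array(s['tcp_rot']);p0=np.array(s['position'])
    if ref is not None: p0,R0=ref
    R=R0 if R is None else R
    return np.round(np.r_[R0.T@(np.array(p)-p0)/.25,Ro.from_matrix(R0.T@R).as_rotvec(degrees=True)/90],4)
def down(a): # tool x at world angle a (deg), z down
    c,s=np.cos(np.radians(a)),np.sin(np.radians(a));return np.array([[c,s,0],[s,-c,0],[0,0,-1.]])
E
python3 - <<'E'
from h import *
for n in('top','scene'):
    p=cv2.imread(f'pics/{n}0.png')[:,:,::-1].copy();c=cam(n);print(n)
    for col,z in(('blue',.05),('yellow',.05),('green',.015),('red',.08)):
        for b in blobs(p,col,c,z): print(col,*b)
c=cam('top')
print(ray(c,[(301,157),(398,158),(296,239),(397,240)],.06),ray(c,[(379,238)],.042))
print(row([.5,-.25,.40],down(0)))
E
```

```text
top
blue [322. 214.] [ 489.  -190.3] [22.2 66.9] 89.9
blue [214. 202.] [517.8 146.7] [68.4 36.7] 7.8
blue [177. 200.] [516.9 264.2] [69.1 37.1] 9.3
blue [142. 197.] [524.  376.1] [69.2 38.5] 10.2
blue [382. 186.] [ 586.  -388.1] [40.1 72.5] 88.0
blue [312. 184.] [ 587.3 -160.3] [69.2 38.6] 0.1
yellow [257. 257.] [351.2   7.7] [116.4   6.7] 87.2
yellow [372. 216.] [ 488.5 -352. ] [19.6 64.5] 88.5
yellow [335. 183.] [ 587.  -235.8] [35.7 69.1] 89.4
yellow [292. 126.] [779.4 -93.4] [66.6 36.3] 0.6
yellow [256. 124.] [780.4  24.2] [69.3 37.1] 5.6
green [311. 218.] [ 481.6 -164.2] [20.3 20.8] 45.9
green [261. 188.] [5.767e+02 3.000e-01] [225.6 103.8] 2.0
scene
blue [376. 244.] [540.9 383.5] [76.6 37.4] 9.3
blue [338. 226.] [533.1 271.9] [77.1 35.4] 9.1
blue [299. 211.] [534.  153.8] [78.5 36.5] 7.4
blue [ 16. 194.] [ 843.8 -605.4] [ 83.8 147.9] 77.6
blue [197. 174.] [ 534.  -170.8] [158.2  51.7] 12.0
blue [131. 155.] [ 576.7 -388.8] [64.8 46.5] 0.5
blue [ 24. 146.] [ 696.  -705.3] [18.5 63.7] 1.9
yellow [216. 269.] [791.9  31.3] [71.8 39.6] 4.7
yellow [178. 250.] [789.7 -86.3] [39.6 71. ] 89.1
yellow [175. 172.] [ 577.1 -237.7] [41.  61.9] 89.7
yellow [276. 166.] [420.7  23.2] [ 53.2 128.9] 19.0
yellow [157. 141.] [ 493.8 -350.8] [18.1 70.5] 89.4
green [244. 211.] [581.1   3.4] [228.6 107.2] 2.2
red [347. 182.] [402.5 244.4] [17.1 70.4] 2.9
[[ 0.67018147 -0.12349125]
 [ 0.67952937 -0.4424487 ]
 [ 0.40958261 -0.10972811]
 [ 0.41317172 -0.42765484]] [[ 0.41992813 -0.37563054]]
[ 1.7279e+00 -1.0797e+00 -7.1060e-01 -1.3000e-03 -1.0000e-04  1.4250e-01]
```

Request:
send_rows(moves=[[0.2,-0.1,-0.1,0,0,0],[0.4,-0.3,-0.1,0,0,0],[0.6,-0.5,-0.1,0,0,0.07],[0.8,-0.65,-0.1,0,0,0.14],[0.98,-0.75,-0.1,0,0,0.1425],[0.98,-0.75,-0.1,0,0,0.1425],[0.98,-0.75,-0.1,0,0,0.1425],[0.98,-0.75,-0.1,0,0,0.1425]])

```text
time_s: 0.9
position: [0.337, -0.3703, 0.2474]
tcp_rot: [[1.0, 0.004, -0.0], [0.004, -1.0, 0.001], [-0.0, -0.001, -1.0]]
force: [-0.4, -0.7, -0.0]
opening: 0.999
grasp_force: 0.0
```

```bash
python3 - <<'E'
from h import *
print(row([.56,-.275,.25],down(0)))
E
```

```text
[ 8.937e-01 -3.775e-01 -1.050e-02 -4.000e-04  3.000e-04  2.600e-03]
```

Request:
send_rows(moves=[[0.2,-0.1,-0.01,0,0,0],[0.4,-0.2,-0.01,0,0,0.0026],[0.6,-0.3,-0.01,0,0,0.0026],[0.8,-0.377,-0.01,0,0,0.0026],[0.894,-0.377,-0.01,0,0,0.0026],[0.894,-0.377,-0.01,0,0,0.0026],[0.894,-0.377,-0.01,0,0,0.0026]], grip=0.55)

```text
time_s: 1.6
position: [0.5594, -0.2794, 0.2491]
tcp_rot: [[1.0, -0.004, -0.002], [-0.004, -1.0, -0.0], [-0.002, 0.0, -1.0]]
force: [-0.6, -0.0, 0.0]
opening: 0.563
grasp_force: 0.0
```

```bash
python3 - <<'E'
from h import *
p,d,c=shot('wrist','w1')
print(readout.read_state()['position'])
np.save('pics/w1.npy',np.array([*c[2].ravel(),*c[3]]))
for col,z in(('blue',.06),('yellow',.06),('green',.108),('red',.075)):
    for b in blobs(p,col,c,z,150): print(col,*b)
E
```

```text
[ 0.55841303 -0.27938302  0.24921538]
blue [182. 220.] [ 495.7 -195. ] [25.  68.6] 89.8
blue [350. 144.] [ 586.1 -383.5] [43.7 71.6] 89.6
blue [148. 143.] [ 587.4 -162.9] [72.3 45.4] 0.3
yellow [ 34. 265.] [434.8   3.5] [41.7 20.4] 85.6
yellow [317. 217.] [ 497.  -349.7] [24.7 64.5] 89.7
yellow [215. 144.] [ 586.6 -236.3] [40.2 71.4] 89.9
green [ 44. 146.] [592. -67.] [175.3  91.7] 2.1
red [249. 245.] [ 474.  -271.7] [17.3 28. ] 89.8
```

View pics/w1.png

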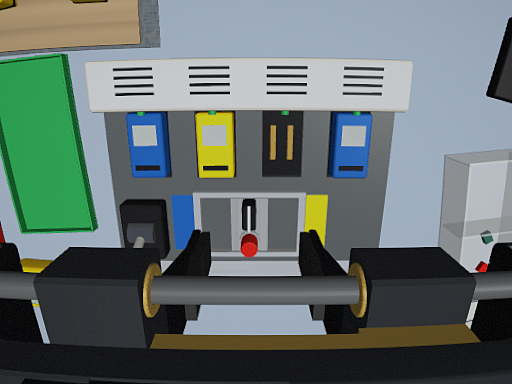

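The wrist view shows the selector with the knob at (249,245), bay 2 open, and packs in bays 4, 3 and 1 at (148,143), (215,144) and (350,144). The front lip and the switch are hidden by the gripper, so I'll move back for a closer look.

Request:
send_rows(moves=[[-0.2,0,0.1,0,0,0],[-0.4,0,0.12,0,0,0],[-0.48,0,0.12,0,0,0],[-0.48,0,0.12,0,0,0],[-0.48,0,0.12,0,0,0]])

```text
time_s: 2.15
position: [0.4385, -0.2789, 0.2206]
tcp_rot: [[1.0, -0.008, 0.001], [-0.008, -1.0, -0.001], [0.001, 0.001, -1.0]]
force: [1.8, -0.1, 0.5]
opening: 0.548
grasp_force: 0.0
```

```bash
python3 - <<'E'
from h import *
p,d,c=shot('wrist','w2')
print(readout.read_state()['position'])
cv2.imwrite('pics/w2b.png',cv2.resize(p[30:300,90:420,::-1],None,fx=2.3,fy=2.2))
for col,z in(('blue',.042),('yellow',.042),('green',.108),('red',.08)):
    for b in blobs(p,col,c,z,150): print(col,*b)
E
```

```text
[ 0.43953621 -0.27900955  0.22074605]
blue [170. 125.] [ 488.8 -190.7] [72.6 26. ] 0.0
blue [366.  30.] [ 579.7 -388.6] [60.5 48.4] 1.0
blue [129.  30.] [ 581.9 -156.8] [48.7 62.3] 89.3
yellow [ 43. 218.] [387.1 -21.3] [113.4  71.5] 87.1
yellow [326. 124.] [ 488.2 -353.4] [25.9 71.5] 89.7
yellow [207.  30.] [ 579.6 -233.8] [42.3 59.6] 89.7
green [103. 159.] [ 467.7 -145.3] [26.  27.8] 48.0
green [30. 79.] [540.6 -81.4] [127.1  73.1] 2.0
red [248. 147.] [ 471.9 -272.6] [18.6 19.1] 32.4
```

View pics/w2b.png

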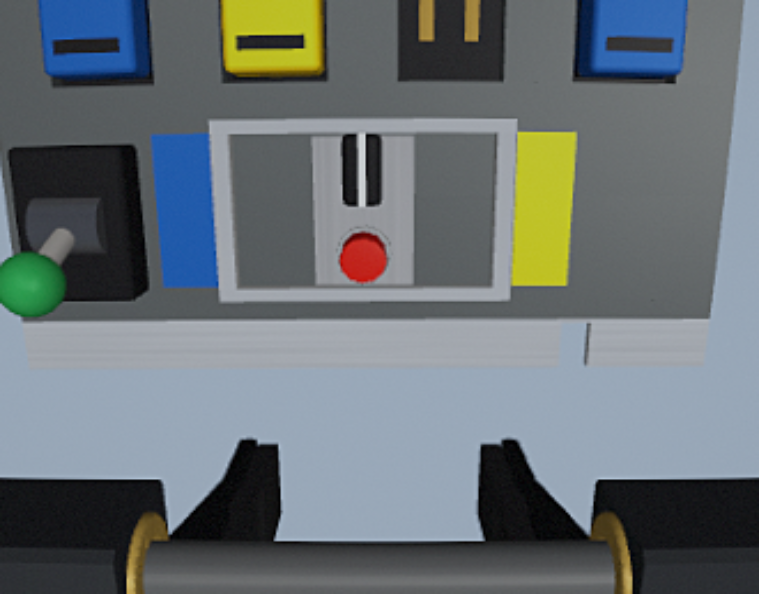

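Seen clearly now (coordinates from the enlarged crop): the knob at (362,257), the notch at (573,342), the switch ball at (30,284), and the blue field on the left. Next I'll measure the notch precisely.

```bash
python3 - <<'E'
from h import *
p=cv2.imread('pics/w2.png');c=cam('wrist')
g=p.mean(2).astype(int)
for v in(180,185,190): print(v,g[v,328:352].tolist(),p[v,338].tolist())
print(g[165:202,339].tolist()); print(g[165:202,325].tolist())
print(ray(c,[(333.5,185),(347,185),(339,175.5),(325,175.5),(325,196),(120,175.5)],.042))
print('lip ends',ray(c,[(90+26/2.3,30+345/2.2),(90+706/2.3,30+345/2.2)],.042))
E
```

```text
180 [169, 169, 169, 170, 168, 169, 168, 168, 169, 167, 168, 168, 168, 167, 168, 172, 160, 80, 123, 168, 168, 166, 165, 166] [184, 168, 153]
185 [168, 167, 167, 167, 167, 169, 168, 167, 167, 168, 169, 168, 168, 168, 170, 176, 134, 67, 167, 170, 168, 168, 165, 167] [185, 169, 153]
190 [170, 169, 170, 169, 169, 169, 169, 167, 169, 169, 169, 169, 168, 168, 169, 178, 100, 114, 170, 171, 169, 168, 168, 170] [185, 168, 154]
[98, 97, 95, 96, 97, 95, 94, 95, 90, 113, 159, 169, 169, 168, 167, 168, 168, 168, 168, 168, 168, 169, 168, 168, 169, 169, 168, 168, 169, 168, 169, 168, 168, 167, 168, 169, 168]
[97, 94, 94, 95, 94, 97, 94, 95, 90, 103, 151, 174, 172, 168, 169, 169, 168, 168, 168, 168, 168, 167, 167, 166, 168, 171, 166, 164, 169, 169, 169, 165, 166, 168, 169, 168, 168]
[[ 0.42463201 -0.36565484]
 [ 0.42454589 -0.38070898]
 [ 0.4353706  -0.37103032]
 [ 0.43544027 -0.35561218]
 [ 0.41199598 -0.3569548 ]
 [ 0.43722932 -0.13082498]]
lip ends [[ 0.42446196 -0.10752717]
 [ 0.42214003 -0.4377015 ]]
```

```bash
python3 - <<'E'
from h import *
print(readout.read_state()['position'],readout.read_state()['tcp_rot'])
print(row([.472,-.2725,.12],down(0)),row([.472,-.2725,.057],down(0)))
E
```

```text
[ 0.43953621 -0.27900955  0.22074605] [[ 0.99997798 -0.00641501  0.0016996 ]
 [-0.00641233 -0.99997819 -0.0015818 ]
 [ 0.00170971  0.00157086 -0.9999973 ]]
[ 0.129  -0.0275  0.4032  0.001  -0.0011 -0.0041] [ 0.1286 -0.0279  0.6552  0.001  -0.0011 -0.0041]
```

Request:
send_rows(moves=[[0.129,-0.0275,0.2,0.001,-0.001,-0.004],[0.129,-0.0275,0.4,0.001,-0.001,-0.004],[0.129,-0.0275,0.5,0.001,-0.001,-0.004],[0.129,-0.0275,0.6,0.001,-0.001,-0.004],[0.129,-0.0275,0.652,0.001,-0.001,-0.004],[0.129,-0.0275,0.652,0.001,-0.001,-0.004],[0.129,-0.0275,0.652,0.001,-0.001,-0.004],[0.129,-0.0275,0.652,0.001,-0.001,-0.004]])

```text
time_s: 3.0
position: [0.473, -0.2717, 0.0585]
tcp_rot: [[1.0, 0.002, 0.001], [0.002, -1.0, -0.001], [0.001, 0.001, -1.0]]
force: [-1.1, 0.1, 0.6]
opening: 0.549
grasp_force: 0.0
```

Request:
send_rows(moves=[[0,0,0,0,0,0],[0,0,0,0,0,0],[0,0,0,0,0,0],[0,0,0,0,0,0],[0,0,0,0,0,0]], grip=0.0)

```text
time_s: 3.5
position: [0.4719, -0.271, 0.0573]
tcp_rot: [[1.0, 0.002, -0.001], [0.002, -1.0, 0.001], [-0.001, -0.001, -1.0]]
force: [-0.4, -0.7, 2.0]
opening: 0.223
grasp_force: 30.0
```

Request:
send_rows(moves=[[0,0,-0.1,0,0,0],[0,0,-0.2,0,0,0],[0,0,-0.3,0,0,0],[-0.1,0.2,-0.3,0,0,0],[-0.187,0.4,-0.3,0,0,0],[-0.187,0.4,-0.3,0,0,0],[-0.187,0.4,-0.3,0,0,0],[-0.187,0.4,-0.3,0,0,0]])

```text
time_s: 4.3
position: [0.425, -0.3696, 0.1314]
tcp_rot: [[1.0, 0.002, -0.003], [0.002, -1.0, 0.004], [-0.003, -0.004, -1.0]]
force: [-0.2, 0.2, -0.7]
opening: 0.221
grasp_force: 30.0
```

```bash
python3 - <<'E'
from h import *
p,d,c=shot('wrist','w3')
s=readout.read_state();print(s['position'],s['opening'])
cv2.imwrite('pics/w3b.png',cv2.resize(p[130:380,130:380,::-1],None,fx=2.4,fy=2.4))
for b in blobs(p,'red',c,s['position'][2]+.023,50): print(*b)
E
```

```text
[ 0.42525608 -0.36908207  0.13145261] 0.2216923814965715
[254. 257.] [ 433.2 -369.1] [22.6 18.6] 0.2
[506. 214.] [ 454.  -492.3] [6.9 7.5] 66.6
```

View pics/w3b.png

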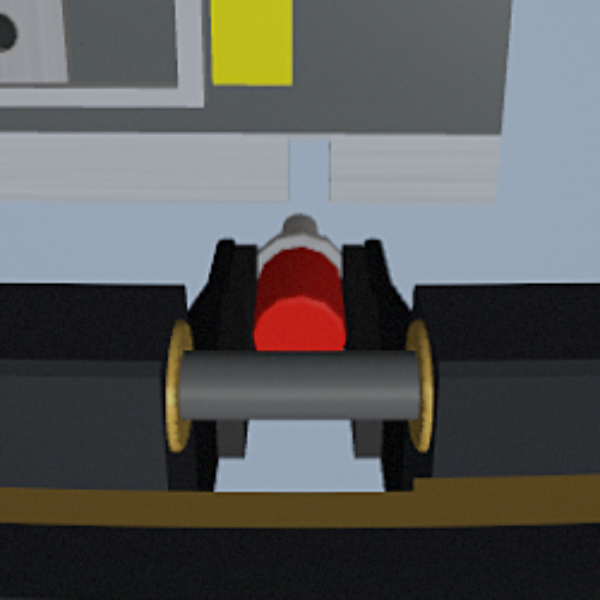

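```bash
python3 - <<'E'
from h import *
p=cv2.imread('pics/w3.png').astype(int);c=cam('wrist')
for v in(195,205): print(v,(p[v,244:276,0]-p[v,244:276,2]).tolist(),p[v,244:276].mean(1).astype(int).tolist())
print((p[178:195,259].mean(1)).astype(int).tolist())
print(ray(c,[(250.4,200),(267.3,200),(259,186),(240,186),(240,214)],.042),readout.read_state()['tcp_rot'])
E
```

```text
195 [11, 11, 11, 12, 11, 11, 23, 34, 33, 32, 32, 32, 31, 31, 30, 32, 32, 32, 31, 32, 32, 33, 31, 11, 10, 10, 13, 12, 11, 12, 12, 11] [168, 168, 167, 167, 168, 167, 151, 168, 166, 167, 167, 166, 167, 168, 167, 167, 166, 167, 166, 168, 167, 168, 165, 147, 170, 168, 167, 167, 168, 167, 167, 168]
205 [12, 12, 12, 11, 11, 10, 22, 34, 32, 32, 32, 32, 31, 30, 31, 31, 32, 31, 32, 32, 31, 33, 33, 5, 12, 11, 11, 11, 12, 12, 12, 12] [166, 167, 168, 166, 168, 165, 152, 169, 167, 168, 166, 166, 166, 167, 167, 168, 166, 167, 167, 166, 166, 168, 165, 130, 164, 163, 162, 163, 162, 163, 161, 162]
[88, 89, 89, 88, 89, 88, 85, 118, 160, 167, 166, 167, 168, 167, 167, 167, 167]
[[ 0.42301246 -0.36498493]
 [ 0.42306755 -0.37882822]
 [ 0.43498132 -0.37194828]
 [ 0.43492359 -0.35659043]
 [ 0.41069268 -0.35632494]] [[ 0.99999257  0.00278603 -0.00266397]
 [ 0.00279636 -0.99998855  0.00388319]
 [-0.00265312 -0.00389061 -0.99998891]]
```

```bash
python3 - <<'E'
from h import *
print(row([.425,-.3717,.10],down(0)),row([.425,-.3717,.051],down(0)))
E
```

```text
[-0.0007  0.011   0.1258 -0.0025  0.0017  0.0018] [-2.000e-04  1.170e-02  3.218e-01 -2.500e-03  1.700e-03  1.800e-03]
```

Request:
send_rows(moves=[[0,0.011,0.1,-0.0025,0.0017,0.0018],[0,0.011,0.16,-0.0025,0.0017,0.0018],[0,0.0115,0.2,-0.0025,0.0017,0.0018],[0,0.0115,0.24,-0.0025,0.0017,0.0018],[0,0.0115,0.28,-0.0025,0.0017,0.0018],[0,0.0115,0.32,-0.0025,0.0017,0.0018],[0,0.0115,0.32,-0.0025,0.0017,0.0018],[0,0.0115,0.32,-0.0025,0.0017,0.0018]])

```text
time_s: 5.15
position: [0.4253, -0.3737, 0.0518]
tcp_rot: [[1.0, -0.001, 0.001], [-0.001, -1.0, -0.002], [0.001, 0.002, -1.0]]
force: [0.2, 0.5, 0.1]
opening: 0.224
grasp_force: 30.0
```

Request:
send_rows(moves=[[0,0,0.008,0,0,0],[0,0,0.008,0,0,0],[0,0,0.008,0,0,0]])

```text
time_s: 5.45
position: [0.4254, -0.3739, 0.0503]
tcp_rot: [[1.0, -0.001, 0.002], [-0.001, -1.0, -0.003], [0.002, 0.003, -1.0]]
force: [0.7, -0.2, -0.7]
opening: 0.218
grasp_force: 30.0
```

```bash
python3 - <<'E'
from h import *
p,d,c=shot('wrist','w4')
for i in range(3):
    s=readout.read_state();print(s['position'],s['force'])
cv2.imwrite('pics/w4b.png',cv2.resize(p[130:330,150:360,::-1],None,fx=2.8,fy=2.8))
E
```

```text
[ 0.42534023 -0.37386177  0.05027208] [ 0.89022617 -0.06048449 -0.81336613]
[ 0.42534023 -0.37386177  0.05027208] [ 0.89022617 -0.06048449 -0.81336613]
[ 0.42534023 -0.37386177  0.05027208] [ 0.89022617 -0.06048449 -0.81336613]
```

View pics/w4b.png

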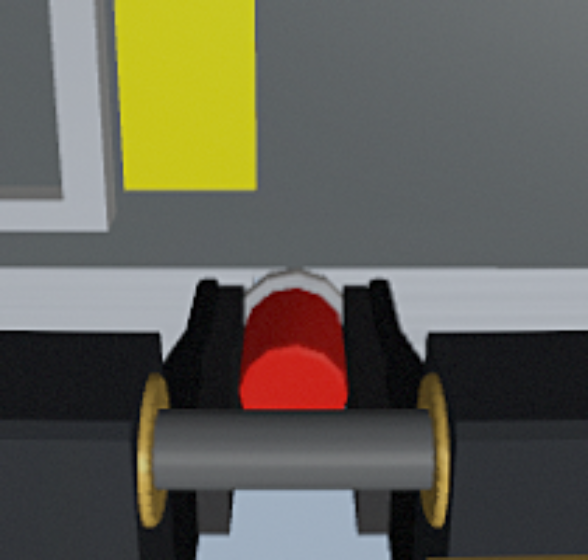

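Request:
send_rows(moves=[[0,0,0.006,0,0,0],[0,0,0.006,0,0,0],[0,0,0.006,0,0,0]])

```text
time_s: 5.8
position: [0.4255, -0.374, 0.0498]
tcp_rot: [[1.0, -0.001, 0.002], [-0.001, -1.0, -0.003], [0.002, 0.003, -1.0]]
force: [-1.1, 1.0, 7.5]
opening: 0.223
grasp_force: 30.0
```

Request:
send_rows(moves=[[0,0,0,0,0,0],[0,0,0,0,0,0],[0,0,0,0,0,0],[0,0,-0.05,0,0,0],[0,0,-0.15,0,0,0],[0,0,-0.35,0,0,0],[0,0,-0.55,0,0,0],[0,0,-0.55,0,0,0],[0,0,-0.55,0,0,0]], grip=0.6)

```text
time_s: 6.7
position: [0.4256, -0.374, 0.1881]
tcp_rot: [[1.0, -0.001, 0.004], [-0.001, -1.0, -0.006], [0.004, 0.006, -1.0]]
force: [-0.7, 0.0, -0.7]
opening: 0.6
grasp_force: 0.0
```

```bash
python3 - <<'E'
from h import *
p,d,c=shot('wrist','w5');t,_,ct=shot('top','t5')
print(readout.read_state()['position'])
for b in blobs(p,'red',c,.072,50): print(*b)
for col,z in(('blue',.052),('yellow',.052),('green',.015)):
    for b in blobs(t,col,ct,z,50): print(col,*b)
cv2.imwrite('pics/w5b.png',np.hstack([cv2.resize(p[130:380,130:380,::-1],(400,400)),cv2.resize(t[130:280,110:260,::-1],(400,400))]))
E
```

```text
[ 0.42438799 -0.37243903  0.18524293]
[465. 196.] [ 418.2 -573.5] [ 9.9 12.3] 62.3
[254. 187.] [ 427.7 -373.3] [17.1 23.3] 89.9
blue [321. 210.] [ 499.6 -189.9] [22.2 44.9] 89.9
blue [214. 202.] [517.5 146.4] [68.3 36.4] 7.8
blue [177. 200.] [516.6 263.8] [69. 37.] 9.3
blue [142. 197.] [523.6 375.5] [69.1 38.4] 10.2
blue [382. 186.] [ 585.7 -387.4] [40.  72.6] 88.0
blue [312. 184.] [ 586.9 -160. ] [69.1 38.5] 0.1
yellow [335. 183.] [ 586.6 -235.3] [35.7 69. ] 89.4
yellow [292. 126.] [778.6 -93.2] [66.5 36.3] 0.6
yellow [255. 124.] [779.8  24.5] [69.6 36. ] 1.9
green [261. 189.] [5.767e+02 3.000e-01] [225.6 103.8] 2.0
```

View pics/w5b.png

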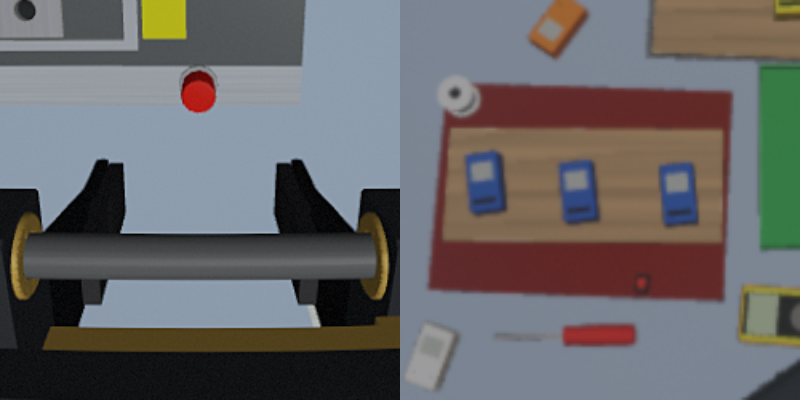

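```bash
python3 - <<'E'
from h import *
print(readout.read_state()['joint_positions'])
print(row([.5865,-.160,.18],down(0)),row([.5865,-.160,.046],down(0)))
# from bay4 grasp -> tray far slot
P=lambda x,y,z,a:row([x,y,z],down(a),ref=(np.array([.5865,-.160,.046]),down(0)))
for q in((.651,.0036,.16,92),(.651,.0036,.0205,92)): print(P(*q))
E
```

```text
[-5.25895115e+01  2.82761143e+01  9.30952040e+01 -3.77468489e-02
  5.86161614e+01  3.74684638e+01]
[ 6.479e-01 -8.502e-01  2.030e-02  3.000e-04  2.000e-04 -4.000e-04] [ 6.481e-01 -8.505e-01  5.563e-01  3.000e-04  2.000e-04 -4.000e-04]
[ 0.258  -0.6544 -0.456  -0.     -0.     -1.0222]
[ 0.258  -0.6544  0.102  -0.     -0.     -1.0222]
```

Request:
send_rows(moves=[[0.13,-0.17,0,0,0,0],[0.26,-0.34,0.0,0,0,0],[0.39,-0.51,0.02,0,0,0],[0.52,-0.68,0.02,0,0,0],[0.648,-0.85,0.02,0,0,0],[0.648,-0.85,0.1,0,0,0],[0.648,-0.85,0.25,0,0,0],[0.648,-0.85,0.4,0,0,0],[0.648,-0.85,0.5,0,0,0],[0.648,-0.85,0.556,0,0,0],[0.648,-0.85,0.556,0,0,0],[0.648,-0.85,0.556,0,0,0]], grip=0.68)

```text
time_s: 8.0
position: [0.587, -0.1612, 0.0457]
tcp_rot: [[1.0, -0.001, -0.0], [-0.001, -1.0, -0.002], [-0.0, 0.002, -1.0]]
force: [-0.2, 0.2, -0.2]
opening: 0.681
grasp_force: 0.0
```

Request:
send_rows(moves=[[0,0,0,0,0,0],[0,0,0,0,0,0],[0,0,0,0,0,0],[0,0,0,0,0,0],[0,0,-0.1,0,0,0],[0,0,-0.25,0,0,0],[0,0,-0.4,0,0,0],[0,-0.15,-0.45,0,0,-0.09],[0.06,-0.3,-0.45,0,0,-0.18],[0.13,-0.45,-0.45,0,0,-0.27],[0.2,-0.6,-0.45,0,0,-0.36],[0.258,-0.654,-0.45,0,0,-0.45]], grip=0.0)

```text
time_s: 9.2
position: [0.6517, 0.0065, 0.1586]
tcp_rot: [[0.755, 0.656, 0.0], [0.656, -0.755, -0.001], [-0.0, 0.001, -1.0]]
force: [-0.8, -1.3, -1.7]
opening: 0.455
grasp_force: 30.0
```

```bash
python3 - <<'E'
from h import *
s=readout.read_state();print(s['position'],s['opening'])
for z in(.12,.0205): print(row([.651,.0036,z],down(92)))
E
```

```text
[0.65168164 0.00651087 0.15864171] 0.45502952350302955
[-9.600e-03  6.900e-03  1.546e-01  3.000e-04  4.000e-04 -5.669e-01]
[-9.500e-03  6.600e-03  5.526e-01  3.000e-04  4.000e-04 -5.669e-01]
```

Request:
send_rows(moves=[[-0.01,0.007,0,0,0,-0.095],[-0.01,0.007,0,0,0,-0.19],[-0.01,0.007,0.03,0,0,-0.285],[-0.01,0.007,0.06,0,0,-0.38],[-0.01,0.007,0.1,0,0,-0.475],[-0.01,0.007,0.2,0,0,-0.567],[-0.01,0.007,0.32,0,0,-0.567],[-0.01,0.007,0.44,0,0,-0.567],[-0.01,0.007,0.52,0,0,-0.567],[-0.01,0.007,0.553,0,0,-0.567],[-0.01,0.007,0.553,0,0,-0.567],[-0.01,0.007,0.553,0,0,-0.567]])

```text
time_s: 10.4
position: [0.6517, -0.0009, 0.021]
tcp_rot: [[-0.026, 1.0, 0.002], [1.0, 0.026, -0.003], [-0.003, 0.002, -1.0]]
force: [1.2, -0.1, -1.3]
opening: 0.457
grasp_force: 30.0
```

```bash
python3 - <<'E'
from h import *
# relative to release pose (.651,.0036,.0205,92): path to above bay3
r=(np.array([.651,.0036,.0205]),down(92))
print(row([.60,-.15,.16],down(10),r)); s=readout.read_state();print(s['position'],s['force'])
E
```

```text
[-0.6069 -0.2253 -0.558   0.      0.      0.9111]
[ 0.65167806 -0.00092933  0.02100497] [ 1.17457046 -0.07653512 -1.31765046]
```

Request:
send_rows(moves=[[0,0,0,0,0,0],[0,0,0,0,0,0],[0,0,-0.1,0,0,0],[0,0,-0.3,0,0,0],[0,0,-0.48,0,0,0.05],[-0.12,-0.05,-0.558,0,0,0.15],[-0.27,-0.1,-0.558,0,0,0.25],[-0.42,-0.15,-0.558,0,0,0.35],[-0.55,-0.2,-0.558,0,0,0.45],[-0.607,-0.225,-0.558,0,0,0.55],[-0.607,-0.225,-0.558,0,0,0.65],[-0.607,-0.225,-0.558,0,0,0.75]], grip=0.68)

```text
time_s: 11.6
position: [0.5987, -0.1549, 0.161]
tcp_rot: [[0.896, 0.444, 0.002], [0.444, -0.896, -0.003], [0.001, 0.003, -1.0]]
force: [-0.0, 1.0, 0.5]
opening: 0.679
grasp_force: 0.0
```

```bash
python3 - <<'E'
from h import *
t,_,ct=shot('top','t6')
cv2.imwrite('pics/t6b.png',cv2.resize(t[130:280,110:410,::-1],None,fx=2.6,fy=2.6))
for b in blobs(t,'blue',ct,.035,50): print(*b)
print(row([.5865,-.2347,.15],down(0)),row([.5865,-.2347,.046],down(0)))
E
```

```text
[142. 197.] [526.6 380.5] [70.1 39. ] 10.2
[382. 186.] [ 589.4 -393.3] [40.6 73.9] 88.0
[262. 165.] [648.2  -2.2] [36.8 68.1] 1.9
[-0.1861  0.266   0.0446  0.002  -0.001   0.2908] [-0.1864  0.2646  0.4606  0.002  -0.001   0.2908]
```

View pics/t6b.png

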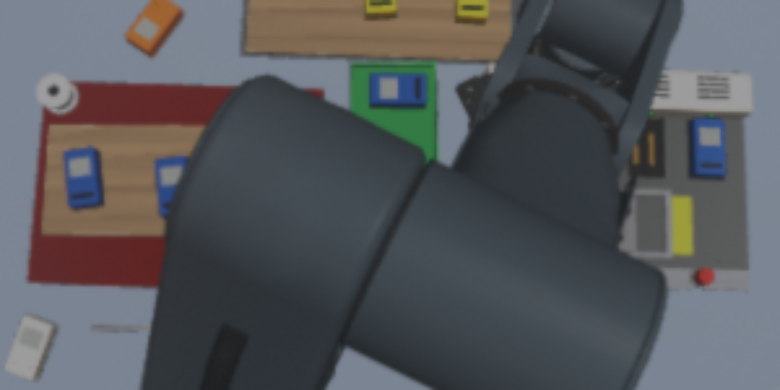

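The first finished pack lies flat in the tray's far slot at (398,90), and the pin hangs in the notch at (705,277). Bay 3 is next.

Request:
send_rows(moves=[[-0.06,0.09,0,0,0,0.095],[-0.12,0.18,0,0,0,0.19],[-0.186,0.265,0.02,0.002,-0.001,0.291],[-0.186,0.265,0.04,0.002,-0.001,0.291],[-0.186,0.265,0.15,0.002,-0.001,0.291],[-0.186,0.265,0.28,0.002,-0.001,0.291],[-0.186,0.265,0.4,0.002,-0.001,0.291],[-0.186,0.265,0.46,0.002,-0.001,0.291],[-0.186,0.265,0.46,0.002,-0.001,0.291],[-0.186,0.265,0.46,0.002,-0.001,0.291]])

```text
time_s: 12.65
position: [0.5879, -0.2338, 0.0459]
tcp_rot: [[1.0, 0.013, -0.001], [0.013, -1.0, 0.0], [-0.001, -0.0, -1.0]]
force: [0.4, -0.3, 0.3]
opening: 0.68
grasp_force: 0.0
```

Request:
send_rows(moves=[[0,0,0,0,0,0],[0,0,0,0,0,0],[0,0,0,0,0,0],[0,0,0,0,0,0],[0,0,-0.1,0,0,0],[0,0,-0.25,0,0,0],[0,0,-0.4,0,0,-0.09],[0,-0.2,-0.45,0,0,-0.18],[0,-0.4,-0.45,0,0,-0.27],[0,-0.6,-0.45,0,0,-0.36],[0,-0.8,-0.45,0,0,-0.45],[-0.03,-0.94,-0.45,0,0,-0.54]], grip=0.0)

```text
time_s: 13.85
position: [0.5771, 0.0038, 0.1581]
tcp_rot: [[0.647, 0.762, -0.001], [0.762, -0.647, 0.001], [0.0, -0.002, -1.0]]
force: [0.5, 0.5, -2.1]
opening: 0.458
grasp_force: 30.0
```

```bash
python3 - <<'E'
from h import *
s=readout.read_state();print(s['position'],s['opening'])
for z in(.12,.0205): print(row([.577,.001,z],down(92)))
E
```

```text
[0.57709079 0.0038412  0.15805019] 0.4580382413030315
[-0.0089  0.0073  0.1522 -0.0009 -0.0006 -0.4706]
[-0.0091  0.008   0.5502 -0.0009 -0.0006 -0.4706]
```

Request:
send_rows(moves=[[-0.009,0.007,0,0,0,-0.095],[-0.009,0.007,0,0,0,-0.19],[-0.009,0.007,0.03,0,0,-0.285],[-0.009,0.007,0.08,0,0,-0.38],[-0.009,0.007,0.18,0,0,-0.4706],[-0.009,0.007,0.3,0,0,-0.4706],[-0.009,0.008,0.42,0,0,-0.4706],[-0.009,0.008,0.51,0,0,-0.4706],[-0.009,0.008,0.55,0,0,-0.4706],[-0.009,0.008,0.55,0,0,-0.4706],[-0.009,0.008,0.55,0,0,-0.4706]])

```text
time_s: 14.95
position: [0.5777, -0.0022, 0.0209]
tcp_rot: [[-0.028, 1.0, -0.0], [1.0, 0.028, 0.0], [0.0, -0.0, -1.0]]
force: [-0.2, 0.5, -2.2]
opening: 0.457
grasp_force: 30.0
```

```bash
python3 - <<'E'
from h import *
s=readout.read_state();print(s['position'],s['force'])
print(row([.57,-.20,.16],down(10)))
E
```

```text
[ 0.5776523  -0.00219504  0.02093405] [-0.17867524  0.50838528 -2.22037288]
[-7.899e-01 -5.280e-02 -5.564e-01 -3.000e-04  1.000e-04  9.066e-01]
```

Request:
send_rows(moves=[[0,0,0,0,0,0],[0,0,0,0,0,0],[0,0,-0.1,0,0,0],[0,0,-0.3,0,0,0],[0,0,-0.48,0,0,0.05],[-0.15,-0.01,-0.558,0,0,0.15],[-0.33,-0.02,-0.558,0,0,0.25],[-0.5,-0.03,-0.558,0,0,0.35],[-0.68,-0.04,-0.558,0,0,0.45],[-0.79,-0.053,-0.558,0,0,0.55],[-0.79,-0.053,-0.558,0,0,0.65],[-0.79,-0.053,-0.558,0,0,0.75]], grip=0.68)

```text
time_s: 16.15
position: [0.5696, -0.2016, 0.1607]
tcp_rot: [[0.895, 0.445, -0.0], [0.445, -0.895, -0.0], [-0.0, 0.0, -1.0]]
force: [0.1, 0.1, 0.3]
opening: 0.68
grasp_force: 0.0
```

```bash
python3 - <<'E'
from h import *
print(row([.5865,-.386,.15],down(0)),row([.5865,-.386,.046],down(0)))
E
```

```text
[-2.677e-01  6.905e-01  4.310e-02  1.000e-04  0.000e+00  2.937e-01] [-2.676e-01  6.905e-01  4.591e-01  1.000e-04  0.000e+00  2.937e-01]
```

Request:
send_rows(moves=[[-0.07,0.18,0,0,0,0.095],[-0.14,0.36,0,0,0,0.19],[-0.2,0.53,0.02,0,0,0.28],[-0.268,0.69,0.04,0,0,0.294],[-0.268,0.69,0.12,0,0,0.294],[-0.268,0.69,0.25,0,0,0.294],[-0.268,0.69,0.38,0,0,0.294],[-0.268,0.69,0.46,0,0,0.294],[-0.268,0.69,0.46,0,0,0.294],[-0.268,0.69,0.46,0,0,0.294]])

```text
time_s: 17.15
position: [0.5881, -0.3842, 0.0453]
tcp_rot: [[1.0, 0.008, -0.001], [0.008, -1.0, 0.0], [-0.001, -0.0, -1.0]]
force: [0.5, 0.2, -0.4]
opening: 0.68
grasp_force: 0.0
```

Request:
send_rows(moves=[[0,0,0,0,0,0],[0,0,0,0,0,0],[0,0,0,0,0,0],[0,0,0,0,0,0],[0,0,-0.1,0,0,0],[0,0,-0.25,0,0,0],[0,0,-0.4,0,0,-0.05],[0,-0.2,-0.47,0,0,-0.1],[0,-0.4,-0.47,0,0,-0.19],[0,-0.6,-0.47,0,0,-0.28],[0,-0.8,-0.47,0,0,-0.37],[-0.1,-0.98,-0.47,0,0,-0.46]], grip=0.0)

```text
time_s: 18.35
position: [0.5647, -0.1407, 0.1628]
tcp_rot: [[0.74, 0.673, 0.002], [0.673, -0.74, -0.0], [0.002, 0.002, -1.0]]
force: [0.4, 0.6, -0.5]
opening: 0.458
grasp_force: 30.0
```

```bash
python3 - <<'E'
from h import *
s=readout.read_state();print(s['position'],s['opening'])
for z in(.16,.12,.0205): print(row([.503,-.002,z],down(92)))
E
```

```text
[ 0.56473149 -0.14069286  0.16277454] 0.45782474250443994
[ 0.1903 -0.5767  0.0105  0.0015 -0.0006 -0.5527]
[ 0.19   -0.5769  0.1705  0.0015 -0.0006 -0.5527]
[ 0.1893 -0.5776  0.5685  0.0015 -0.0006 -0.5527]
```

Request:
send_rows(moves=[[0.06,-0.19,0.01,0,0,-0.095],[0.12,-0.38,0.01,0,0,-0.19],[0.19,-0.577,0.01,0,0,-0.285],[0.19,-0.577,0.03,0,0,-0.38],[0.19,-0.577,0.08,0,0,-0.475],[0.19,-0.577,0.17,0,0,-0.553],[0.19,-0.577,0.3,0,0,-0.553],[0.19,-0.577,0.43,0,0,-0.553],[0.19,-0.578,0.52,0,0,-0.553],[0.19,-0.578,0.567,0,0,-0.553],[0.19,-0.578,0.567,0,0,-0.553],[0.19,-0.578,0.567,0,0,-0.553]])

```text
time_s: 19.55
position: [0.5021, -0.0036, 0.0214]
tcp_rot: [[-0.029, 1.0, -0.0], [1.0, 0.029, 0.0], [0.0, -0.0, -1.0]]
force: [-0.2, 0.8, -1.5]
opening: 0.46
grasp_force: 30.0
```

```bash
python3 - <<'E'
from h import *
s=readout.read_state();print(s['position'],s['force'])
print(row([.43,-.22,.18],down(10)))
E
```

```text
[ 0.50211434 -0.00358027  0.02140396] [-0.1656953   0.75972821 -1.49245676]
[-8.569e-01 -3.135e-01 -6.344e-01 -3.000e-04  1.000e-04  9.072e-01]
```

Request:
send_rows(moves=[[0,0,0,0,0,0],[0,0,0,0,0,0],[0,0,-0.1,0,0,0],[0,0,-0.3,0,0,0],[0,0,-0.5,0,0,0.05],[-0.15,-0.05,-0.634,0,0,0.15],[-0.33,-0.12,-0.634,0,0,0.25],[-0.5,-0.18,-0.634,0,0,0.35],[-0.68,-0.25,-0.634,0,0,0.45],[-0.857,-0.313,-0.634,0,0,0.55],[-0.857,-0.313,-0.634,0,0,0.65],[-0.857,-0.313,-0.634,0,0,0.75]], grip=0.68)

```text
time_s: 20.75
position: [0.4293, -0.222, 0.1804]
tcp_rot: [[0.896, 0.445, 0.0], [0.445, -0.896, -0.001], [-0.0, 0.001, -1.0]]
force: [0.1, 0.1, 0.0]
opening: 0.679
grasp_force: 0.0
```

```bash
python3 - <<'E'
from h import *
print(row([.44,-.29,.22],down(0)))
E
```

```text
[-8.260e-02  2.629e-01 -1.580e-01  6.000e-04 -1.000e-04  2.933e-01]
```

Request:
send_rows(moves=[[-0.03,0.09,-0.05,0,0,0.095],[-0.06,0.18,-0.1,0,0,0.19],[-0.083,0.263,-0.158,0,0,0.293],[-0.083,0.263,-0.158,0,0,0.293],[-0.083,0.263,-0.158,0,0,0.293],[-0.083,0.263,-0.158,0,0,0.293],[-0.083,0.263,-0.158,0,0,0.293]], grip=0.0)

```text
time_s: 21.45
position: [0.4404, -0.2863, 0.2183]
tcp_rot: [[1.0, 0.013, -0.003], [0.013, -1.0, 0.002], [-0.003, -0.002, -1.0]]
force: [-0.5, 0.5, 0.5]
opening: 0.129
grasp_force: 0.0
```

```bash
python3 - <<'E'
from h import *
p,d,c=shot('wrist','w7');t,_,ct=shot('top','t7')
s=readout.read_state();print(s['position'],s['opening'])
g=cv2.cvtColor(p,cv2.COLOR_RGB2GRAY)
m=cv2.inRange(g,0,45)
for k in cv2.findContours(m,cv2.RETR_EXTERNAL,cv2.CHAIN_APPROX_NONE)[0]:
    if cv2.contourArea(k)>40:
        w=ray(c,k[:,0],.08)*1000;print(k[:,0].mean(0),w.min(0).round(),w.max(0).round())
for col,z in(('blue',.035),('yellow',.035)):
    for b in blobs(t,col,ct,z,50): print(col,*b)
cv2.imwrite('pics/w7b.png',np.hstack([cv2.resize(p[:300,60:460,::-1],(480,360)),cv2.resize(t[140:240,230:320,::-1],(320,360))]))
E
```

```text
[ 0.44078418 -0.28677328  0.21846928] 0.05278873718238165
[242.25793383 360.42268737] [ 150. -640.] [304.  61.]
[255.7529052  274.79633028] [ 258. -578.] [390.   3.]
[ 30.66129032 217.97849462] [376. -85.] [420. -14.]
[334.84782609 188.        ] [ 426. -374.] [ 441. -357.]
[ 23.70909091 112.74545455] [494. -67.] [518. -62.]
[117.20743034 127.73684211] [ 455. -184.] [ 521. -130.]
[ 41.05494505 111.20879121] [490. -91.] [523. -76.]
[245.77777778 108.        ] [ 495. -280.] [ 523. -274.]
[235.58333333 107.98611111] [ 495. -270.] [ 523. -265.]
[12.06896552 41.        ] [560. -65.] [583. -60.]
[380.50675676  35.5       ] [ 544. -395.] [ 603. -392.]
[282.42731278  33.09251101] [ 544. -328.] [ 600. -288.]
[203.55405405  32.7027027 ] [ 545. -260.] [ 599. -220.]
[126.75909091  33.06818182] [ 545. -193.] [ 601. -152.]
blue [322. 214.] [ 491.1 -193. ] [22.5 67.8] 89.9
blue [263. 210.] [501.6  -9. ] [35.1 66.4] 1.7
blue [214. 202.] [520.4 148.1] [69.3 36.9] 7.8
blue [177. 200.] [519.5 267.2] [70.  37.6] 9.3
blue [142. 197.] [526.6 380.5] [70.1 39. ] 10.2
blue [262. 165.] [649.9  -2.2] [33.5 68.1] 1.9
yellow [262. 187.] [575.7  -5.5] [35.9 70.1] 1.8
yellow [292. 126.] [785.4 -95. ] [67.6 36.8] 0.6
yellow [255. 124.] [786.5  24.5] [70.6 36.5] 1.9
```

View pics/w7b.png

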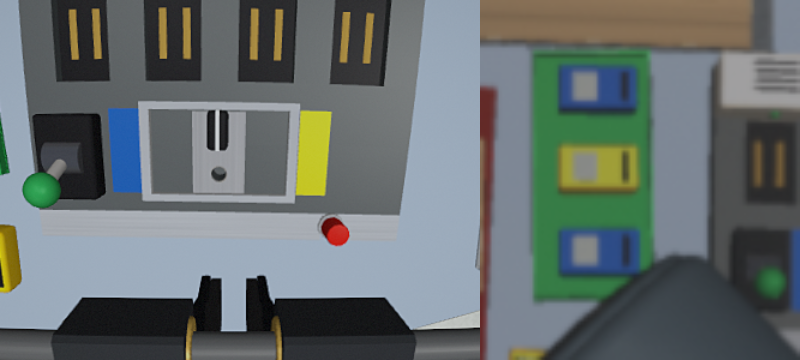

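Three packs lie in the tray, all bays are empty, and the pin hangs in the notch. The selector grip is at about (0.510, -0.2725). I'll push it toward +y with closed fingers.

```bash
python3 - <<'E'
from h import *
print(row([.51,-.307,.15],down(0)),row([.51,-.307,.058],down(0)),row([.51,-.265,.058],down(0)))
E
```

```text
[ 0.2765  0.0847  0.2731 -0.001   0.0014  0.0079] [ 0.2773  0.0853  0.6411 -0.001   0.0014  0.0079] [ 0.2794 -0.0827  0.6414 -0.001   0.0014  0.0079]
```

Request:
send_rows(moves=[[0.15,0.085,0.1,0,0.0014,0.008],[0.277,0.085,0.25,0,0.0014,0.008],[0.277,0.085,0.4,0,0.0014,0.008],[0.277,0.085,0.52,0,0.0014,0.008],[0.277,0.085,0.6,0,0.0014,0.008],[0.277,0.085,0.64,0,0.0014,0.008],[0.277,0.085,0.64,0,0.0014,0.008],[0.277,0.05,0.64,0,0.0014,0.008],[0.277,0,0.64,0,0.0014,0.008],[0.279,-0.05,0.64,0,0.0014,0.008],[0.279,-0.083,0.64,0,0.0014,0.008],[0.279,-0.083,0.64,0,0.0014,0.008]])

```text
time_s: 22.75
position: [0.5107, -0.2646, 0.0597]
tcp_rot: [[1.0, -0.0, 0.001], [-0.0, -1.0, 0.001], [0.001, -0.001, -1.0]]
force: [0.6, -0.5, 0.0]
opening: 0.008
grasp_force: 0.0
```

Request:
send_rows(moves=[[0,-0.01,0,0,0,0],[0,-0.02,0,0,0,0],[0,-0.02,0,0,0,0]])

```text
time_s: 23.05
position: [0.5107, -0.2615, 0.059]
tcp_rot: [[1.0, -0.002, 0.001], [-0.002, -1.0, 0.0], [0.001, -0.0, -1.0]]
force: [0.0, -1.1, 1.0]
opening: 0.004
grasp_force: 0.6
```

Request:
send_rows(moves=[[0,-0.01,0,0,0,0],[0,-0.02,0,0,0,0],[0,-0.02,0,0,0,0]])

```text
time_s: 23.35
position: [0.5107, -0.2563, 0.0589]
tcp_rot: [[1.0, -0.002, 0.001], [-0.002, -1.0, 0.0], [0.001, -0.0, -1.0]]
force: [0.9, -1.0, 2.2]
opening: 0.008
grasp_force: 0.9
```

Request:
send_rows(moves=[[0,-0.01,0,0,0,0],[0,-0.02,0,0,0,0],[0,-0.02,0,0,0,0]])

```text
time_s: 23.65
position: [0.5108, -0.2548, 0.059]
tcp_rot: [[1.0, 0.0, 0.002], [0.0, -1.0, -0.006], [0.002, 0.006, -1.0]]
force: [-3.1, -12.4, -0.4]
opening: 0.005
grasp_force: 5.5
```

Request:
send_rows(moves=[[0,-0.006,0,0,0,0],[0,-0.006,0,0,0,0],[0,-0.006,0,0,0,0]])

```text
time_s: 23.95
position: [0.5109, -0.2548, 0.0591]
tcp_rot: [[1.0, 0.0, 0.002], [0.0, -1.0, -0.008], [0.002, 0.008, -1.0]]
force: [-4.2, -14.2, -1.6]
opening: 0.004
grasp_force: 7.2
```

Request:
send_rows(moves=[[0,0.03,0,0,0,0],[0,0.05,-0.1,0,0,0],[-0.1,0.05,-0.3,0,0,0],[-0.25,0.05,-0.5,0,0,0],[-0.28,0.05,-0.64,0,0,0],[-0.28,0.05,-0.64,0,0,0],[-0.28,0.05,-0.64,0,0,0]])

```text
time_s: 24.65
position: [0.4404, -0.2619, 0.2198]
tcp_rot: [[1.0, -0.002, 0.003], [-0.002, -1.0, -0.0], [0.003, 0.0, -1.0]]
force: [-0.4, -0.1, -0.4]
opening: 0.008
grasp_force: 0.0
```

```bash
python3 - <<'E'
from h import *
p,d,c=shot('wrist','w8')
s=readout.read_state();print(s['position'],s['opening'])
g=cv2.cvtColor(p,cv2.COLOR_RGB2GRAY)
m=cv2.inRange(g,0,45)
for k in cv2.findContours(m,cv2.RETR_EXTERNAL,cv2.CHAIN_APPROX_NONE)[0]:
    if cv2.contourArea(k)>40:
        w=ray(c,k[:,0],.08)*1000
        if w[:,0].min()>485: print(k[:,0].mean(0),w.min(0).round(),w.max(0).round())
        f=ray(c,k[:,0],.03)*1000
        if f[:,0].min()>530: print('bay',f.min(0).round(),f.max(0).round())
cv2.imwrite('pics/w8b.png',cv2.resize(p[20:250,60:460,::-1],None,fx=1.6,fy=1.6))
E
```

```text
[ 0.44009044 -0.26149454  0.21848637] 0.008493360309953428
[ 43.94642857 116.        ] [495. -64.] [518. -59.]
[ 60.62365591 115.10752688] [490. -85.] [523. -71.]
[233.23287671 108.76712329] [ 495. -246.] [ 523. -239.]
[222.61971831 108.77464789] [ 495. -235.] [ 523. -230.]
[31.96551724 44.        ] [560. -61.] [583. -57.]
bay [566. -28.] [593. -23.]
[400.53741497  34.76190476] [ 545. -393.] [ 604. -389.]
bay [ 548. -414.] [ 617. -410.]
[304.30837004  33.86784141] [ 544. -325.] [ 601. -285.]
bay [ 548. -336.] [ 614. -289.]
[226.46902655  33.69911504] [ 545. -257.] [ 601. -217.]
bay [ 548. -257.] [ 614. -210.]
[149.37168142  34.20353982] [ 545. -190.] [ 603. -150.]
bay [ 548. -178.] [ 617. -131.]
```

View pics/w8b.png

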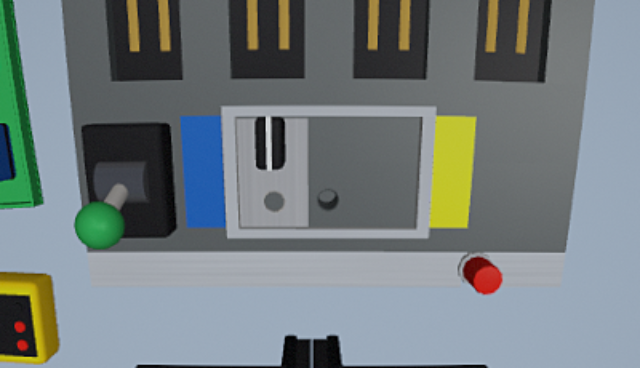

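Selector at +34.5 mm, against its left stop with 14 N of push force. Now over to the red mat for a close look at the packs.

Request:
send_rows(moves=[[0,-0.15,-0.15,0,0,0],[0.04,-0.33,-0.3,0,0,0],[0.08,-0.52,-0.3,0,0,0],[0.12,-0.71,-0.3,0,0,0],[0.16,-0.9,-0.3,0,0,0],[0.16,-0.98,-0.3,0,0,0]], grip=0.68)

```text
time_s: 25.3
position: [0.4804, -0.0132, 0.2917]
tcp_rot: [[1.0, 0.002, -0.003], [0.002, -1.0, 0.003], [-0.003, -0.003, -1.0]]
force: [-0.6, 0.1, -0.1]
opening: 0.464
grasp_force: 0.0
```

Request:
send_rows(moves=[[0.05,-0.2,0,0,0,0],[0.08,-0.4,0,0,0,0],[0.08,-0.6,0,0,0,0],[0.08,-0.8,0,0,0,0],[0.08,-0.98,0,0,0,0],[0.08,-0.98,0,0,0,0],[0.08,-0.98,0,0,0,0]])

```text
time_s: 26.0
position: [0.4999, 0.2288, 0.2914]
tcp_rot: [[1.0, 0.002, -0.004], [0.002, -1.0, -0.001], [-0.004, 0.001, -1.0]]
force: [0.5, -0.0, -0.3]
opening: 0.678
grasp_force: 0.0
```

```bash
python3 - <<'E'
from h import *
p,d,c=shot('wrist','w9')
s=readout.read_state();print(s['position'],s['joint_positions'])
for b in blobs(p,'blue',c,.039,200): print(*b)
for b in blobs(p,'red',c,.03,50): print('red',*b)
E
```

```text
[0.50018903 0.22764616 0.29179618] [ 1.28285571e+01  2.00773464e+01  8.78638313e+01 -1.87828346e-02
  7.22670340e+01  1.02856629e+02]
[425. 154.] [506.4   1.7] [40.6 78.7] 0.6
[315. 141.] [521.4 151.7] [72.  41.2] 7.6
[223. 141.] [520.2 269. ] [71.3 40.2] 9.4
[137. 136.] [527.4 379.9] [70.6 45. ] 10.1
[435.  39.] [649.7   8.1] [39.7 80.9] 2.1
red [249. 252.] [359.1 237.5] [25.4 81. ] 3.6
red [226. 121.] [530.3 269.7] [336.9 242.1] 89.8
```

View pics/w9.png

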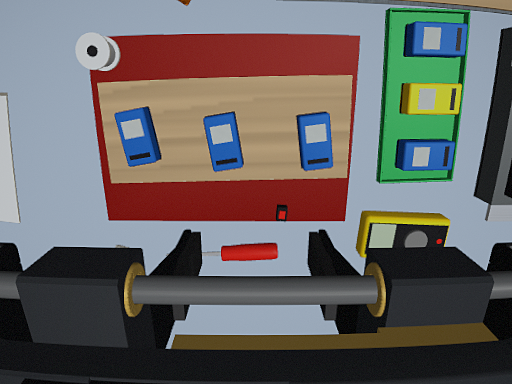

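The wrist view shows three blue packs on the red mat at (137,136), (223,141) and (315,141), undisturbed. I'll take the nearest first, at (0.521, 0.151), and put it in bay 4.

```bash
python3 - <<'E'
from h import *
print(row([.521,.151,.10],down(7.6)),row([.521,.151,.025],down(7.6)))
r=(np.array([.521,.151,.025]),down(7.6))
print(row([.55,-.085,.16],down(0),r))
E
```

```text
[ 8.600e-02  3.057e-01  7.672e-01  6.000e-04  2.300e-03 -8.470e-02] [ 8.7100e-02  3.0540e-01  1.0672e+00  6.0000e-04  2.3000e-03 -8.4700e-02]
[-0.0099  0.951  -0.54    0.      0.      0.0844]
```

Request:
send_rows(moves=[[0.03,0.1,0.17,0,0,-0.04],[0.06,0.2,0.34,0,0.002,-0.084],[0.086,0.306,0.52,0,0.002,-0.084],[0.086,0.306,0.7,0,0.002,-0.084],[0.086,0.306,0.77,0,0.002,-0.084],[0.086,0.306,0.77,0,0.002,-0.084]], grip=0.8)

```text
time_s: 26.65
position: [0.5199, 0.1486, 0.0979]
tcp_rot: [[0.992, 0.126, -0.005], [0.126, -0.992, -0.0], [-0.005, -0.0, -1.0]]
force: [0.5, 0.8, -0.4]
opening: 0.798
grasp_force: 0.0
```

```bash
python3 - <<'E'
from h import *
print(readout.read_state()['position'],row([.521,.151,.025],down(7.6)))
E
```

```text
[0.51994654 0.14863094 0.09794519] [ 6.800e-03 -8.800e-03  2.918e-01 -2.000e-04  3.200e-03 -3.900e-03]
```

Request:
send_rows(moves=[[0.007,-0.009,0.12,0,0.003,-0.004],[0.007,-0.009,0.22,0,0.003,-0.004],[0.007,-0.009,0.292,0,0.003,-0.004],[0.007,-0.009,0.292,0,0.003,-0.004],[0.007,-0.009,0.292,0,0.003,-0.004]])

```text
time_s: 27.15
position: [0.5254, 0.153, 0.0295]
tcp_rot: [[0.991, 0.135, 0.01], [0.135, -0.991, 0.001], [0.01, 0.0, -1.0]]
force: [-0.5, -0.4, 0.1]
opening: 0.798
grasp_force: 0.0
```

Request:
send_rows(moves=[[0,0,0,0,0,0],[0,0,0,0,0,0],[0,0,0,0,0,0],[0,0,0,0,0,0],[0,0,-0.12,0,0,0],[0,0,-0.3,0,0,0],[0,0.05,-0.48,0,0,0],[0,0.22,-0.54,0,0,0.03],[0,0.41,-0.54,0,0,0.06],[0,0.6,-0.54,0,0,0.085],[0,0.79,-0.54,0,0,0.085],[-0.01,0.95,-0.54,0,0,0.085]], grip=0.0)

```text
time_s: 28.35
position: [0.5536, -0.0847, 0.164]
tcp_rot: [[1.0, 0.002, 0.01], [0.002, -1.0, 0.0], [0.01, -0.0, -1.0]]
force: [0.4, 0.4, 0.0]
opening: 0.004
grasp_force: 0.0
```

```bash
python3 - <<'E'
from h import *
s=readout.read_state();print(s['position'],s['opening'])
print(row([.5862,-.1585,.16],down(0)),row([.5862,-.1585,.047],down(0)))
E
```

```text
[ 0.55357957 -0.08469293  0.16399087] 0.004127000731283563
[ 0.1297  0.2955  0.0172 -0.0003 -0.0065  0.0014] [ 1.250e-01  2.957e-01  4.691e-01 -3.000e-04 -6.500e-03  1.400e-03]
```

The grasp missed: the opening reads 0. I need to look again.

```bash
python3 - <<'E'
from h import *
t,_,ct=shot('top','t10');w,_,cw=shot('scene','s10')
for b in blobs(t,'blue',ct,.039,50): print(*b)
for b in blobs(w,'blue',cw,.039,50): print(*b)
cv2.imwrite('pics/t10b.png',np.hstack([cv2.resize(t[130:280,110:320,::-1],(420,300)),w[150:300,190:430,::-1].repeat(2,0)[:300].repeat(1,1)[:,:380]]))
E
```

```text
[323. 217.] [ 485.7 -192.3] [22.3 57.9] 89.8
[214. 199.] [528.  151.2] [48.6 38. ] 2.7
[141. 196.] [525.9 379.2] [69.9 39.1] 10.2
[376. 245.] [535.  383.9] [77.7 37.8] 9.3
[231. 228.] [661.6   3.7] [43.9 71.3] 2.1
[338. 226.] [527.2 271.2] [79.5 35.7] 9.1
[299. 211.] [527.  153.6] [81.2 36.7] 7.4
[254. 188.] [514.   -0.8] [48.7 71.4] 0.6
[ 16. 193.] [ 839.5 -614.4] [ 84.5 144.9] 75.7
[202. 159.] [ 487.6 -193.4] [73.3 27.9] 4.3
[ 24. 146.] [ 692.  -716.1] [15.9 64.4] 1.1
```

View pics/t10b.png

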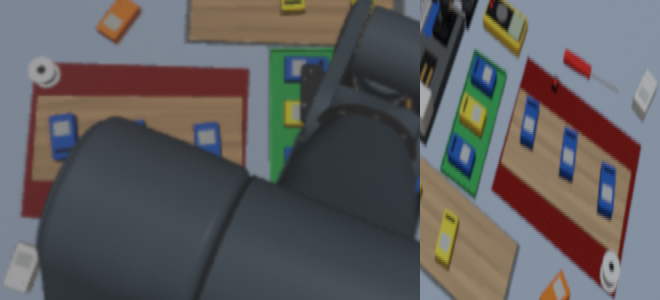

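Pack A has not moved, at about (0.521, 0.151). The fingers were still closing from the wide opening when the lift began. I'll retry with a smaller opening and a longer dwell.

```bash
python3 - <<'E'
from h import *
print(row([.522,.151,.16],down(7.6)),row([.522,.151,.025],down(7.6)))
E
```

```text
[-0.133  -0.954   0.0129  0.0014 -0.0074 -0.0863] [-0.1394 -0.9548  0.5528  0.0014 -0.0074 -0.0863]
```

Request:
send_rows(moves=[[-0.03,-0.19,0,0,0,0],[-0.06,-0.38,0,0,0,-0.04],[-0.09,-0.57,0,0,-0.004,-0.08],[-0.11,-0.76,0.01,0,-0.007,-0.086],[-0.133,-0.954,0.013,0.001,-0.0074,-0.086],[-0.133,-0.954,0.1,0.001,-0.0074,-0.086],[-0.136,-0.954,0.25,0.001,-0.0074,-0.086],[-0.138,-0.955,0.4,0.001,-0.0074,-0.086],[-0.139,-0.955,0.5,0.001,-0.0074,-0.086],[-0.139,-0.955,0.553,0.001,-0.0074,-0.086],[-0.139,-0.955,0.553,0.001,-0.0074,-0.086],[-0.139,-0.955,0.553,0.001,-0.0074,-0.086]], grip=0.68)

```text
time_s: 29.65
position: [0.5194, 0.1569, 0.0259]
tcp_rot: [[0.99, 0.138, -0.002], [0.138, -0.99, 0.002], [-0.002, -0.002, -1.0]]
force: [0.2, 0.4, 0.3]
opening: 0.68
grasp_force: 0.0
```

Request:
send_rows(moves=[[0,0,0,0,0,0],[0,0,0,0,0,0],[0,0,0,0,0,0],[0,0,0,0,0,0],[0,0,0,0,0,0]], grip=0.0)

```text
time_s: 30.15
position: [0.52, 0.1562, 0.0264]
tcp_rot: [[0.99, 0.138, -0.0], [0.138, -0.99, 0.002], [-0.0, -0.002, -1.0]]
force: [-0.7, -2.6, 6.0]
opening: 0.461
grasp_force: 30.0
```

Request:
send_rows(moves=[[0,0,-0.12,0,0,0],[0,0,-0.3,0,0,0],[0,0.05,-0.48,0,0,0],[0,0.22,-0.54,0,0,0.03],[0,0.41,-0.54,0,0,0.06],[0,0.6,-0.54,0,0,0.087],[0,0.79,-0.54,0,0,0.087],[0,0.96,-0.54,0,0,0.087],[0,0.96,-0.54,0,0,0.087],[0,0.96,-0.54,0,0,0.087]])

```text
time_s: 31.15
position: [0.5516, -0.0821, 0.1591]
tcp_rot: [[1.0, -0.002, -0.004], [-0.002, -1.0, 0.003], [-0.004, -0.003, -1.0]]
force: [-0.4, 1.5, -2.8]
opening: 0.451
grasp_force: 30.0
```

```bash
python3 - <<'E'
from h import *
s=readout.read_state();print(s['position'],s['opening'])
print(row([.5862,-.1585,.16],down(0)),row([.5862,-.1585,.062],down(0)))
E
```

```text
[ 0.55157066 -0.08205151  0.15914841] 0.4512780010346841
[ 0.139   0.3055 -0.0051 -0.0022  0.0028 -0.0011] [ 0.1408  0.3069  0.3869 -0.0022  0.0028 -0.0011]
```

Request:
send_rows(moves=[[0.07,0.15,0,0,0,0],[0.14,0.305,0,-0.002,0.0028,-0.001],[0.14,0.306,0.1,-0.002,0.0028,-0.001],[0.14,0.307,0.22,-0.002,0.0028,-0.001],[0.14,0.307,0.33,-0.002,0.0028,-0.001],[0.141,0.307,0.387,-0.002,0.0028,-0.001],[0.141,0.307,0.387,-0.002,0.0028,-0.001],[0.141,0.307,0.387,-0.002,0.0028,-0.001],[0.141,0.307,0.387,-0.002,0.0028,-0.001]])

```text
time_s: 32.05
position: [0.5883, -0.1578, 0.064]
tcp_rot: [[1.0, 0.003, 0.004], [0.004, -1.0, -0.002], [0.004, 0.002, -1.0]]
force: [0.8, -0.6, -1.0]
opening: 0.457
grasp_force: 30.0
```

```bash
python3 - <<'E'
from h import *
p,d,c=shot('wrist','w11')
s=readout.read_state();print(s['position'])
cv2.imwrite('pics/w11b.png',cv2.resize(p[100:330,120:400,::-1],None,fx=2.2,fy=2.2))
print(row([.5862,-.1585,.0465],down(0)))
E
```

```text
[ 0.58826816 -0.15794338  0.06407657]
[-0.0085  0.002   0.0703  0.0014 -0.0024  0.0021]
```

View pics/w11b.png

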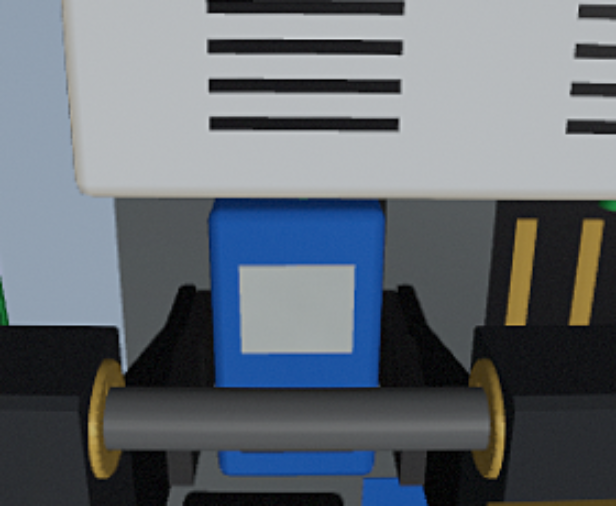

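```bash
python3 - <<'E'
from h import *
c=cam('wrist');print(ray(c,[(120+297/2.2,191),(120+297/2.2,316)],.0766),ray(c,[(120+211/2.2,230),(120+386/2.2,230)],.0766))
E
```

```text
[[ 0.62500383 -0.15766632]
 [ 0.55232306 -0.15793333]] [[ 0.60445513 -0.13806278]
 [ 0.60454517 -0.17811804]]
```

Request:
send_rows(moves=[[-0.01,0.002,0,0.001,-0.002,0.002],[-0.01,0.002,0.02,0.001,-0.002,0.002],[-0.01,0.002,0.04,0.001,-0.002,0.002],[-0.01,0.002,0.055,0.001,-0.002,0.002],[-0.01,0.002,0.066,0.001,-0.002,0.002],[-0.01,0.002,0.066,0.001,-0.002,0.002],[-0.01,0.002,0.066,0.001,-0.002,0.002]])

```text
time_s: 32.8
position: [0.5846, -0.1583, 0.0473]
tcp_rot: [[1.0, -0.0, -0.002], [-0.0, -1.0, 0.0], [-0.002, -0.0, -1.0]]
force: [-2.4, 1.3, 7.1]
opening: 0.457
grasp_force: 30.0
```

Request:
send_rows(moves=[[0,0,0,0,0,0],[0,0,0,0,0,0],[0,0,0,0,0,0],[0,0,-0.1,0,0,0],[0,0,-0.28,0,0,0],[0,-0.1,-0.46,0,0,0],[-0.05,-0.29,-0.46,0,0,0],[-0.1,-0.48,-0.46,0,0,-0.05],[-0.15,-0.67,-0.46,0,0,-0.1],[-0.2,-0.86,-0.46,0,0,-0.104],[-0.25,-0.98,-0.46,0,0,-0.104],[-0.25,-0.98,-0.46,0,0,-0.104]], grip=0.68)

```text
time_s: 34.0
position: [0.5198, 0.0902, 0.1611]
tcp_rot: [[0.986, 0.167, -0.005], [0.167, -0.986, 0.001], [-0.004, -0.002, -1.0]]
force: [-0.8, -1.2, 0.3]
opening: 0.676
grasp_force: 0.0
```

```bash
python3 - <<'E'
from h import *
p,d,c=shot('wrist')
for b in blobs(p,'blue',c,.039,200): print(*b)
t,d,c=shot('top')
for b in blobs(t,'blue',c,.06,50): print('top',*b)
print(readout.read_state()['position'])
for q in((.5202,.268,.13),(.5202,.268,.025)): print(row(q,down(9.4)))
E
```

```text
[348. 213.] [507.9  -1.7] [42.7 73.6] 1.7
[506. 177.] [ 568.6 -142.2] [60.2 18.5] 23.3
[ 70. 151.] [521.8 262.7] [71.4 51.8] 9.5
[384.  55.] [649.8   3.1] [39.8 73.7] 1.5
top [322. 214.] [ 487.5 -188.4] [22.  66.3] 89.9
top [263. 210.] [497.8  -8.3] [34.3 65. ] 1.7
top [177. 200.] [515.3 261.8] [68.6 37.6] 9.0
top [142. 197.] [522.2 373.1] [68.6 38.2] 10.2
top [312. 184.] [ 581.8 -157.2] [68.6 35. ] 0.1
top [268. 164.] [641.8 -17.5] [36.  34.9] 1.9
[0.52278379 0.0869907  0.16139942]
[ 1.089e-01 -7.159e-01  1.255e-01 -0.000e+00  6.000e-04  6.000e-04]
[ 1.093e-01 -7.159e-01  5.455e-01 -0.000e+00  6.000e-04  6.000e-04]
```

Request:
send_rows(moves=[[0.02,-0.18,0.02,0,0,0],[0.05,-0.37,0.04,0,0,0],[0.08,-0.56,0.08,0,0,0],[0.109,-0.716,0.125,0,0,0],[0.109,-0.716,0.25,0,0,0],[0.109,-0.716,0.38,0,0,0],[0.109,-0.716,0.48,0,0,0],[0.109,-0.716,0.545,0,0,0],[0.109,-0.716,0.545,0,0,0],[0.109,-0.716,0.545,0,0,0]])

```text
time_s: 35.1
position: [0.5215, 0.2666, 0.025]
tcp_rot: [[0.987, 0.161, -0.001], [0.161, -0.987, 0.0], [-0.001, -0.0, -1.0]]
force: [-0.0, 0.6, 0.8]
opening: 0.679
grasp_force: 0.0
```

Request:
send_rows(moves=[[0,0,0,0,0,0],[0,0,0,0,0,0],[0,0,0,0,0,0],[0,0,0,0,0,0],[0,0,0,0,0,0]], grip=0.0)

```text
time_s: 35.6
position: [0.521, 0.2681, 0.0262]
tcp_rot: [[0.987, 0.162, 0.0], [0.162, -0.987, 0.001], [0.001, -0.001, -1.0]]
force: [-0.2, 0.4, 5.9]
opening: 0.457
grasp_force: 30.0
```

```bash
python3 - <<'E'
from h import *
s=readout.read_state();print(s['position'],s['opening'])
print(row([.54,.03,.17],down(0)))
E
```

```text
[0.52095063 0.26805998 0.02621268] 0.4566129466249785
[-7.910e-02  9.514e-01 -5.762e-01 -7.000e-04 -3.000e-04  1.038e-01]
```

Request:
send_rows(moves=[[0,0,-0.12,0,0,0],[0,0,-0.3,0,0,0],[0,0.05,-0.48,0,0,0],[0,0.22,-0.576,0,0,0.03],[-0.02,0.41,-0.576,0,0,0.06],[-0.04,0.6,-0.576,0,0,0.09],[-0.06,0.79,-0.576,0,0,0.104],[-0.079,0.951,-0.576,0,0,0.104]])

```text
time_s: 36.4
position: [0.5388, 0.0275, 0.1687]
tcp_rot: [[1.0, -0.001, -0.003], [-0.001, -1.0, -0.0], [-0.003, 0.0, -1.0]]
force: [0.4, 0.4, -2.1]
opening: 0.455
grasp_force: 30.0
```

Request:
send_rows(moves=[[0.03,0.19,0,0,0,0],[0.06,0.38,0,0,0,0],[0.1,0.57,0,0,0,0],[0.14,0.76,0,0,0,0],[0.17,0.95,0,0,0,0],[0.17,0.95,0,0,0,0],[0.17,0.95,0,0,0,0]])

```text
time_s: 37.1
position: [0.581, -0.2087, 0.1678]
tcp_rot: [[1.0, -0.003, -0.004], [-0.003, -1.0, 0.002], [-0.004, -0.002, -1.0]]
force: [-0.5, 1.0, -1.4]
opening: 0.454
grasp_force: 30.0
```

```bash
python3 - <<'E'
from h import *
s=readout.read_state();print(s['position'],s['opening'])
print(row([.5862,-.2345,.062],down(0)))
p,d,c=shot('wrist','w12')
for b in blobs(p,'blue',c,.06,200): print(*b)
E
```

```text
[ 0.58098912 -0.20874347  0.16783963] 0.4544153179148831
[ 0.0228  0.1037  0.4231 -0.0011  0.0024 -0.0018]
[254. 310.] [ 455.6 -207.3] [70.1 13.3] 89.9
[ 65. 246.] [522.9 -31.9] [42.3 77.9] 3.9
[232. 211.] [ 558.9 -190.9] [105.2 126.4] 89.9
[ 42. 109.] [653.5 -26.6] [35.4 78.6] 1.4
```

Request:
send_rows(moves=[[0.023,0.104,0.1,0,0,0],[0.023,0.104,0.25,-0.001,0.0024,-0.002],[0.023,0.104,0.36,-0.001,0.0024,-0.002],[0.023,0.104,0.423,-0.001,0.0024,-0.002],[0.023,0.104,0.423,-0.001,0.0024,-0.002],[0.023,0.104,0.423,-0.001,0.0024,-0.002]])

```text
time_s: 37.75
position: [0.5881, -0.233, 0.0638]
tcp_rot: [[1.0, 0.004, 0.003], [0.004, -1.0, -0.001], [0.003, 0.001, -1.0]]
force: [-0.1, -0.7, -1.0]
opening: 0.457
grasp_force: 30.0
```

```bash
cat >> h.py <<'E'
def cloud(d,c): # world points per pixel
    K,D,R,o=c;v,u=np.indices(d.shape);q=cv2.undistortPoints(np.stack([u,v],-1).reshape(-1,1,2).astype(float),K,D)[:,0]
    X=(np.c_[q,np.ones(len(q))]*d.reshape(-1,1))@R.T+o;X[d.ravel()==0]=np.nan;return X.reshape(*d.shape,3)
def bluetops(p,d,c,zmin):
    X=cloud(d,c);h=cv2.cvtColor(p,cv2.COLOR_RGB2HSV)
    m=cv2.inRange(h,np.array(HSV['blue'][0]),np.array(HSV['blue'][1]));m[~(X[...,2]>zmin)]=0
    m=cv2.morphologyEx(m,cv2.MORPH_CLOSE,np.ones((5,5)))
    n,l,st,_=cv2.connectedComponentsWithStats(m)
    for i in range(1,n):
        if st[i,4]<150: continue
        P=X[(l==i)];P=P[np.isfinite(P[:,0])];zz=np.median(P[:,2]);P=P[abs(P[:,2]-zz)<.01]
        r=cv2.minAreaRect((P[:,:2]*1000).astype(np.float32));A=np.linalg.lstsq(np.c_[P[:,:2]-P[:,:2].mean(0),np.ones(len(P))],P[:,2],rcond=None)[0]
        print('c',np.round(r[0],1),'size',np.round(r[1],1),'z',round(zz*1000,1),'slope',np.degrees(A[:2]).round(1))
E
python3 - <<'E'
from h import *
p,d,c=shot('wrist','w13')
s=readout.read_state();print(s['position'],s['force'])
bluetops(p,d,c,.05)
t,d,c=shot('top');bluetops(t,d,c,.05)
print(row([.5862,-.2345,.0473],down(0)))
E
```

```text
[ 0.58854081 -0.23341259  0.06444741] [ 0.54705315  0.20897607 -2.60692548]
c [ 601.8 -158.4] size [40.4 38.4] z 60.0 slope [0.7 3.4]
c [ 601.6 -232.5] size [47.3 39.9] z 76.8 slope [-1.8  0.3]
c [ 555.8 -232.5] size [ 9.4 39.3] z 76.7 slope [5.3 0.4]
[-0.0102  0.003   0.0698  0.0017 -0.0029  0.0023]
```

Bay 4's pack top is at z 60.0 mm, so it is fully down. The held pack's centre is at about (0.588, -0.2325).

Request:
send_rows(moves=[[-0.008,0.006,0,0.001,-0.0025,0.002],[-0.008,0.006,0.02,0.001,-0.0025,0.002],[-0.008,0.006,0.04,0.001,-0.0025,0.002],[-0.008,0.006,0.055,0.001,-0.0025,0.002],[-0.008,0.006,0.067,0.001,-0.0025,0.002],[-0.008,0.006,0.067,0.001,-0.0025,0.002],[-0.008,0.006,0.067,0.001,-0.0025,0.002]])

```text
time_s: 38.55
position: [0.5853, -0.2351, 0.0471]
tcp_rot: [[1.0, -0.0, -0.003], [-0.0, -1.0, 0.001], [-0.003, -0.001, -1.0]]
force: [-2.6, 2.1, 5.5]
opening: 0.458
grasp_force: 30.0
```

Request:
send_rows(moves=[[0,0,0,0,0,0],[0,0,0,0,0,0],[0,0,0,0,0,0],[0,0,-0.1,0,0,0],[0,0,-0.28,0,0,0],[0,-0.1,-0.46,0,0,0],[-0.03,-0.29,-0.46,0,0,0],[-0.06,-0.48,-0.46,0,0,0],[-0.09,-0.67,-0.46,0,0,0],[-0.12,-0.86,-0.46,0,0,0],[-0.15,-0.98,-0.46,0,0,0]], grip=0.68)

```text
time_s: 39.65
position: [0.5475, 0.0127, 0.1615]
tcp_rot: [[1.0, 0.001, -0.002], [0.001, -1.0, 0.001], [-0.002, -0.001, -1.0]]
force: [-0.4, -0.9, -0.4]
opening: 0.682
grasp_force: 0.0
```

Request:
send_rows(moves=[[-0.02,-0.19,0,0,0,0],[-0.04,-0.38,-0.05,0,0,-0.05],[-0.06,-0.57,-0.1,0,0,-0.11],[-0.08,-0.76,-0.1,0,0,-0.11],[-0.1,-0.95,-0.1,0,0,-0.11],[-0.1,-0.98,-0.1,0,0,-0.11],[-0.1,-0.98,-0.1,0,0,-0.11]])

```text
time_s: 40.35
position: [0.5232, 0.2562, 0.1865]
tcp_rot: [[0.985, 0.175, -0.001], [0.175, -0.985, 0.0], [-0.001, -0.0, -1.0]]
force: [-0.2, -0.0, 0.4]
opening: 0.68
grasp_force: 0.0
```

```bash
python3 - <<'E'
from h import *
p,d,c=shot('wrist','w14');bluetops(p,d,c,.03)
for b in blobs(p,'blue',c,.039,200): print(*b)
print(readout.read_state()['position'])
for q in((.527,.3805,.13),(.527,.3805,.025)): print(row(q,down(10.1)))
E
```

```text
c [651.1  23.7] size [39.5 24.6] z 32.8 slope [ 0.6 -2.9]
c [527.4 383.1] size [71.7 39.7] z 39.1 slope [-1.3  3. ]
c [503.5  -5.7] size [39.4 73.4] z 33.0 slope [-1.  -0.4]
[474. 230.] [507.7   7.7] [44.  89.5] 0.4
[131. 151.] [528.4 379.3] [71.5 46.5] 9.3
[497.  97.] [649.3  36.9] [39.5 40.3] 2.7
[0.52337059 0.25470416 0.18639545]
[ 1.019e-01 -4.931e-01  2.253e-01  1.000e-04  1.300e-03 -1.400e-03]
[ 1.027e-01 -4.931e-01  6.453e-01  1.000e-04  1.300e-03 -1.400e-03]
```

Request:
send_rows(moves=[[0.03,-0.16,0.05,0,0,0],[0.06,-0.33,0.12,0,0,0],[0.103,-0.5,0.22,0,0,0],[0.103,-0.5,0.36,0,0,0],[0.103,-0.5,0.5,0,0,0],[0.103,-0.5,0.6,0,0,0],[0.103,-0.5,0.645,0,0,0],[0.103,-0.5,0.645,0,0,0],[0.103,-0.5,0.645,0,0,0]])

```text
time_s: 41.3
position: [0.5286, 0.3816, 0.0264]
tcp_rot: [[0.985, 0.17, -0.0], [0.17, -0.985, 0.001], [-0.0, -0.001, -1.0]]
force: [-0.1, -1.0, 0.8]
opening: 0.677
grasp_force: 0.0
```

Request:
send_rows(moves=[[0,0,0,0,0,0],[0,0,0,0,0,0],[0,0,0,0,0,0],[0,0,0,0,0,0],[0,0,0,0,0,0]], grip=0.0)

```text
time_s: 41.8
position: [0.5277, 0.3828, 0.0266]
tcp_rot: [[0.985, 0.172, -0.0], [0.172, -0.985, 0.001], [0.0, -0.001, -1.0]]
force: [-0.6, 0.1, 5.2]
opening: 0.452
grasp_force: 30.0
```

```bash
python3 - <<'E'
from h import *
s=readout.read_state();print(s['position'],s['opening'])
print(row([.54,.145,.18],down(0)))
E
```

```text
[0.52767924 0.38277914 0.02657096] 0.451868916126192
[-1.148e-01  9.447e-01 -6.148e-01 -8.000e-04  1.000e-04  1.099e-01]
```

Request:
send_rows(moves=[[0,0,-0.12,0,0,0],[0,0,-0.3,0,0,0],[0,0.05,-0.48,0,0,0],[-0.02,0.22,-0.615,0,0,0.03],[-0.04,0.41,-0.615,0,0,0.06],[-0.06,0.6,-0.615,0,0,0.09],[-0.09,0.79,-0.615,0,0,0.11],[-0.115,0.945,-0.615,0,0,0.11]])

```text
time_s: 42.6
position: [0.5388, 0.1422, 0.1788]
tcp_rot: [[1.0, -0.001, -0.003], [-0.001, -1.0, -0.0], [-0.003, 0.0, -1.0]]
force: [-0.1, 0.2, -2.4]
opening: 0.457
grasp_force: 30.0
```

Request:
send_rows(moves=[[0.03,0.19,0,0,0,0],[0.06,0.38,0,0,0,0],[0.09,0.57,0,0,0,0],[0.12,0.76,0,0,0,0],[0.14,0.95,0,0,0,0]])

```text
time_s: 43.1
position: [0.5743, -0.0947, 0.1785]
tcp_rot: [[1.0, -0.0, -0.002], [-0.0, -1.0, 0.001], [-0.002, -0.001, -1.0]]
force: [-0.1, 0.4, -0.9]
opening: 0.452
grasp_force: 30.0
```

Request:
send_rows(moves=[[0.01,0.19,0,0,0,0],[0.02,0.38,0,0,0,0],[0.03,0.57,0,0,0,0],[0.04,0.76,0,0,0,0],[0.045,0.87,0,0,0,0],[0.045,0.87,0,0,0,0],[0.045,0.87,0,0,0,0]])

```text
time_s: 43.8
position: [0.5848, -0.3104, 0.1778]
tcp_rot: [[1.0, -0.002, -0.004], [-0.002, -1.0, 0.002], [-0.004, -0.002, -1.0]]
force: [1.1, 1.2, -2.0]
opening: 0.456
grasp_force: 30.0
```

```bash
python3 - <<'E'
from h import *
s=readout.read_state();print(s['position'],s['opening'])
print(row([.5862,-.3105,.063],down(0)))
E
```

```text
[ 0.58482539 -0.31036284  0.17776639] 0.4562884095517797
[ 0.0072  0.0016  0.459  -0.0015  0.0023 -0.0011]
```

Request:
send_rows(moves=[[0.005,0.0016,0.12,-0.001,0.002,-0.001],[0.005,0.0016,0.28,-0.001,0.002,-0.001],[0.005,0.0016,0.4,-0.001,0.002,-0.001],[0.005,0.0016,0.457,-0.001,0.002,-0.001],[0.005,0.0016,0.457,-0.001,0.002,-0.001],[0.005,0.0016,0.457,-0.001,0.002,-0.001]])

```text
time_s: 44.4
position: [0.5877, -0.3104, 0.0656]
tcp_rot: [[1.0, 0.002, 0.003], [0.002, -1.0, -0.002], [0.003, 0.002, -1.0]]
force: [-0.2, 1.0, -0.3]
opening: 0.458
grasp_force: 30.0
```

```bash
python3 - <<'E'
from h import *
p,d,c=shot('wrist','w15')
s=readout.read_state();print(s['position'],s['force'])
bluetops(p,d,c,.05)
E
```

```text
[ 0.58816451 -0.31103889  0.06638194] [-0.98347161 -0.56433982 -1.24422483]
c [ 590.3 -170. ] size [59.2 18.6] z 59.4 slope [-0.3 23.6]
c [ 600.5 -235. ] size [40.5 38.4] z 60.0 slope [1.2 3.3]
c [ 600.5 -309.9] size [47.7 40. ] z 78.0 slope [-2.1 -0.1]
c [ 555.7 -309.8] size [ 9.  39.2] z 78.0 slope [6.2 0.1]
```

Request:
send_rows(moves=[[-0.006,0.002,0,0.001,-0.002,0.001],[-0.006,0.002,0.02,0.001,-0.002,0.001],[-0.006,0.002,0.04,0.001,-0.002,0.001],[-0.006,0.002,0.06,0.001,-0.002,0.001],[-0.006,0.002,0.072,0.001,-0.002,0.001],[-0.006,0.002,0.072,0.001,-0.002,0.001],[-0.006,0.002,0.072,0.001,-0.002,0.001]])

```text
time_s: 45.15
position: [0.585, -0.3112, 0.0476]
tcp_rot: [[1.0, -0.0, -0.002], [-0.0, -1.0, 0.001], [-0.002, -0.001, -1.0]]
force: [-2.3, 1.3, 6.3]
opening: 0.453
grasp_force: 30.0
```

Request:
send_rows(moves=[[0,0,0,0,0,0],[0,0,0,0,0,0],[0,0,0,0,0,0],[0,0,-0.1,0,0,0],[0,0,-0.28,0,0,0],[-0.1,0,-0.46,0,0,0],[-0.3,-0.1,-0.64,0,0,0],[-0.5,-0.25,-0.68,0,0,0],[-0.58,-0.4,-0.68,0,0,0],[-0.58,-0.5,-0.68,0,0,0],[-0.58,-0.5,-0.68,0,0,0],[-0.58,-0.5,-0.68,0,0,0]], grip=0.68)

```text
time_s: 46.35
position: [0.4408, -0.1858, 0.2174]
tcp_rot: [[1.0, 0.001, -0.001], [0.001, -1.0, -0.001], [-0.001, 0.001, -1.0]]
force: [0.1, -0.0, 0.1]
opening: 0.682
grasp_force: 0.0
```

```bash
python3 - <<'E'
from h import *
p,d,c=shot('wrist','w16')
s=readout.read_state();print(s['position'],s['force'])
bluetops(p,d,c,.05)
X=cloud(d,c);h=cv2.cvtColor(p,cv2.COLOR_RGB2HSV);m=cv2.inRange(h,np.array((50,120,50)),np.array((80,255,255)))>0
m&=X[...,2]>.09;P=X[m];print('ball',len(P),P.min(0),P.max(0),np.median(P,0))
E
```

```text
[ 0.44156094 -0.18693079  0.21736462] [ 0.74434566 -0.39903629 -0.1163531 ]
c [ 577.  -157.7] size [39.9 58.8] z 60.1 slope [-0.1  1. ]
c [ 576.8 -234.3] size [40.3 58.5] z 60.0 slope [-0.1 -1.1]
c [ 578.5 -310.1] size [40.4 61.5] z 59.8 slope [ 0.2 -3.6]
ball 727 [ 0.45712176 -0.16004773  0.10937235] [ 0.48101556 -0.13488829  0.12589361] [ 0.47046213 -0.14853976  0.12056038]
```

All three packs are fully down (tops at z 60). The switch ball is at about (0.468, -0.1475, 0.111). I'll push it back with closed fingers.

```bash
python3 - <<'E'
from h import *
for q in((.432,-.1475,.2),(.432,-.1475,.1),(.48,-.1475,.1)): print(row(q,down(0)))
E
```

```text
[-0.0382 -0.1578  0.0693  0.0008 -0.      0.0002]
[-3.820e-02 -1.583e-01  4.693e-01  8.000e-04 -0.000e+00  2.000e-04]
[ 1.538e-01 -1.583e-01  4.693e-01  8.000e-04 -0.000e+00  2.000e-04]
```

Request:
send_rows(moves=[[-0.02,-0.08,0.03,0,0,0],[-0.038,-0.158,0.07,0,0,0],[-0.038,-0.158,0.07,0,0,0],[-0.038,-0.158,0.07,0,0,0],[-0.038,-0.158,0.2,0,0,0],[-0.038,-0.158,0.34,0,0,0],[-0.038,-0.158,0.44,0,0,0],[-0.038,-0.158,0.469,0,0,0],[-0.038,-0.158,0.469,0,0,0]], grip=0.0)

```text
time_s: 47.3
position: [0.4316, -0.1479, 0.0991]
tcp_rot: [[1.0, -0.001, -0.002], [-0.001, -1.0, 0.001], [-0.002, -0.001, -1.0]]
force: [-0.8, 0.5, -0.4]
opening: 0.018
grasp_force: 0.0
```

Request:
send_rows(moves=[[0.03,0,0,0,0,0],[0.06,0,0,0,0,0],[0.09,0,0,0,0,0],[0.12,0,0,0,0,0],[0.15,0,0,0,0,0],[0.18,0,0,0,0,0],[0.2,0,0,0,0,0],[0.2,0,0,0,0,0]])

```text
time_s: 48.1
position: [0.4822, -0.1469, 0.0995]
tcp_rot: [[1.0, -0.0, -0.0], [-0.0, -1.0, 0.0], [-0.0, -0.0, -1.0]]
force: [-0.6, 0.3, -0.0]
opening: 0.005
grasp_force: 0.0
```

Request:
send_rows(moves=[[0.01,0,0,0,0,0],[0.02,0,0,0,0,0],[0.02,0,0,0,0,0],[0.02,0,0,0,0,0]])

```text
time_s: 48.5
position: [0.4858, -0.1466, 0.0995]
tcp_rot: [[1.0, -0.0, -0.002], [-0.0, -1.0, 0.001], [-0.002, -0.001, -1.0]]
force: [-1.0, -1.0, -0.3]
opening: 0.011
grasp_force: 0.4
```

Request:
send_rows(moves=[[0.01,0,0,0,0,0],[0.016,0,0,0,0,0],[0.016,0,0,0,0,0],[0.016,0,0,0,0,0]])

```text
time_s: 48.9
position: [0.4872, -0.1463, 0.0992]
tcp_rot: [[1.0, 0.001, -0.008], [0.001, -1.0, 0.002], [-0.008, -0.002, -1.0]]
force: [-7.1, -2.8, 1.1]
opening: 0.004
grasp_force: 3.5
```

Request:
send_rows(moves=[[0.01,0,0,0,0,0],[0.016,0,0,0,0,0],[0.016,0,0,0,0,0]])

```text
time_s: 49.2
position: [0.4875, -0.1462, 0.0992]
tcp_rot: [[1.0, 0.002, -0.016], [0.002, -1.0, 0.002], [-0.016, -0.002, -1.0]]
force: [-14.4, -6.7, 7.4]
opening: 0.006
grasp_force: 7.6
```

Request:
send_rows(moves=[[-0.08,0,0,0,0,0],[-0.2,0,0,0,0,0],[-0.24,0,-0.15,0,0,0],[-0.24,0,-0.3,0,0,0],[-0.24,0.15,-0.5,0,0,0],[-0.24,0.3,-0.6,0,0,0],[-0.24,0.4,-0.6,0,0,0],[-0.24,0.4,-0.6,0,0,0],[-0.24,0.4,-0.6,0,0,0]])

```text
time_s: 50.1
position: [0.4344, -0.2472, 0.2499]
tcp_rot: [[1.0, -0.002, -0.001], [-0.002, -1.0, 0.0], [-0.001, -0.0, -1.0]]
force: [-1.1, 0.1, -0.0]
opening: 0.002
grasp_force: 0.0
```

```bash
python3 - <<'E'
from h import *
p,d,c=shot('wrist','w17')
s=readout.read_state();print(s['position'],s['force'])
bluetops(p,d,c,.05)
X=cloud(d,c);h=cv2.cvtColor(p,cv2.COLOR_RGB2HSV);m=cv2.inRange(h,np.array((50,120,50)),np.array((80,255,255)))>0
m&=X[...,2]>.08;P=X[m];print('ball',len(P),P.min(0),P.max(0),np.median(P,0))
t,_,_=shot('scene');
cv2.imwrite('pics/w17b.png',np.hstack([cv2.resize(p[:270,40:440,::-1],(450,304)),cv2.resize(t[60:330,90:430,::-1],(350,304))]))
E
```

```text
[ 0.43392438 -0.24614218  0.24932351] [1.02620971 0.76885308 0.03700234]
c [ 578.3 -158. ] size [40.3 61.5] z 60.0 slope [-0.   2.5]
c [ 577.5 -234.6] size [40.1 59.9] z 60.1 slope [-0.2  0.1]
c [ 578.2 -310.3] size [60.6 40.2] z 60.0 slope [ 0.1 -1.5]
ball 635 [ 0.49817003 -0.15991075  0.10423141] [ 0.52218237 -0.13651967  0.12243196] [ 0.5104166  -0.15033056  0.11748699]
```

View pics/w17b.png

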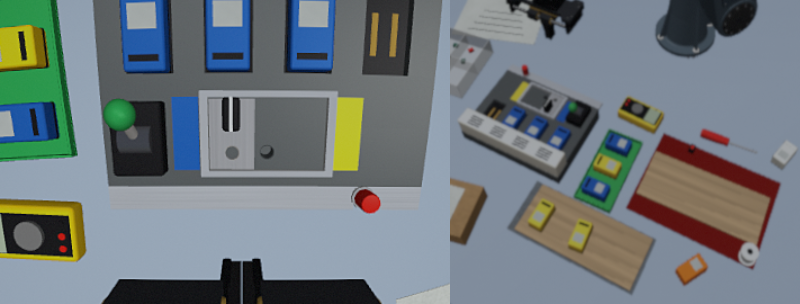

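The picture confirms the end state: the switch ball is over to the back, at x 0.5105 as expected. The selector is at the blue end, the pin hangs in its notch, and packs are down in bays 2–4. Three finished packs lie in the tray, and the yellow packs at the back were left alone. Handing in.

```bash
python3 -c "
from rig import ticket
print(ticket.hand_in())"
```

```text
the job is handed in; nothing more can be done
None
```

I finished every step in the order asked and handed the job in at about 50 s on the robot's clock; the hand-in returned no verdict. My one slip was a first grasp on a blue pack that closed on nothing, and I picked that pack up on the second try.

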